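# Pack the first-aid row and lock its end stop with a thumbscrew

### The arm

A 6-joint arm with a two-finger parallel gripper is mounted at the origin on the work surface. World frame = base frame: x ahead of the robot, y to its left, z up, the work surface at z = 0. Lengths are in m, angles in rad, forces in N, time in s.
With the tool pointing down it reaches from about 0.225 to 0.875 m from the base axis. Payload 3.4 kg.
Tool frame: the origin (TCP) lies between the finger pads; the fingertips stand 8 mm ahead of it and the grasp point (between the pads) lies 11 mm behind it; z points along the fingers, y is the line along which they close (so a half turn about z gives the same grasp; the last joint's range is limited). The gripper opens to 85 mm and grips with 20 to 120 N. Pads are 22 mm wide; open, the fingers measure 114 mm over their backs; the gripper's body (76 mm by 85 mm) begins 54 mm behind the grasp point. The pads swing forward as they close: fully open they stand 13 mm farther back than shut.
Start: joints at [-1.469, 0.276, 1.505, -0, 1.361, -0.121], TCP at [0.127, -0.561, 0.239] pointing down, gripper open.
Joint ranges: [-2.89, 2.89], [-0.75, 2.08], [0.22, 2.7], [-1.18, 4.32], [0.11, 2.71], [-2.7, 2.7]. Speed limits (rad/s): [2.57, 2.57, 3.14, 3.14, 3.14, 3.14].

### API

Orientations are given as a unit quaternion [w, x, y, z].
In Python, from rig import manip, optics, finder gives the robot as it stands.
- The arm moves only by the tool servo_tool, never from a script. Its argument "increments" is a list of rows, each a list of 7 numbers: the shift along the tool's x, y, z in cm, then the turn, a rotation vector about the tool's x, y, z in degrees, then the closure, from -1 (fully open) to 1 (shut). In form: [[x, y, z, rx, ry, rz, gripper], ...]. A call has exactly 5 rows; each row shifts and turns the commanded pose from where the row before left it, along the tool's axes as they then stand; what a row does not reach is not made up. A row lasts 1/10 s, in which the tool goes at most 50 mm and 8.59 degrees, less where a joint would pass 70% of its speed; a pose out of reach is approached as far as the arm can. A call is refused whole if a number of a shift passes 5 or a number of a turn 8.59, either way. A call with a gripper value outside its range is refused whole. The fingers move at their own pace and stop on an object; "squeeze" is the grip in N (left out, the last holds). Time passes only in rows, so rows that do not move let the fingers close, or fill a call up. It gives the time, the measured TCP pose, the force, the opening and the grip force at its end, in the units of the state.
- manip.get_state(): the state, without advancing time (a new reading comes with each control period).
- optics.get_image(name): name is "scene" or "top" or "wrist"; returns the picture (420x560x3 uint8, red, green, blue); there is no depth.
- optics.get_calibration(name): a dict with "fov_y" (degrees; the focal length in pixels is half the picture's height over the tangent of half this angle, whatever the lens; pixels are square), "cx", "cy" (the principal point, pixels), "world_to_cam" (4x4, takes a point from world to camera coordinates). Camera axes: x right, y down, z forward; pixel columns grow to the right and rows downward; lengths in m; the calibration is good to about 2 mm. A picture is of the moment at which its call begins: read the wrist's pose just before it. get_calibration takes no time and is no camera call; for the wrist camera it gives the pose at the moment of the call.
- manip.sign_off(): hands the job in; it is judged then, once.
Trained networks look in the newest picture that a camera, given by its name, has taken for a name from the list of things; names that differ only in an ending like _2 or _b are one class to them, and where a whole thing is asked for, a point or a joint stands for the part that bears it (a point fixed in the world has none). Each returns a list of dicts, best first, with "p" (0 to 1); they miss things now and then, are a little off and sometimes report something else, mostly with a low value. They report only what shows in the picture. A call takes as long as a camera call. They do not tell look-alikes from the thing itself.
- finder.silhouettes(label, camera): "region" (420x560 bool, what is visible of it) and "box" ([centre column, centre row, width, height] in pixels, round what is visible of it).
- finder.tip_of(label, camera): "at" ([column, row] in pixels: a listed point, or the origin of a listed thing).
The state is a dict: "clock": time; "qpos": joint angles; "qd": joint speeds; "effort": joint torques, N m; "position": TCP position; "ee_rot": TCP orientation; "contact_force": force on the tool from outside, world axes, zero at the start; "moment": the same for the moment, N m; "width": finger opening in m; "gripper_force": force on a finger pad.
Only numpy, scipy, OpenCV 4.12 (cv2) and the standard library are available. Lean on these libraries where they do the work, as an engineer would, in place of code of your own. Each camera call takes 0.05 s, during which the arm holds its last target. There are 200 camera calls.

### The job

Stand the yellow thermometer case in the first-aid row between the blue-banded and the green-banded box, pushing these neighbours apart to make room. Then slide the end stop in against the row until its slot lines up with the slot in the rack's base, put the thumbscrew down through both slots until its collar rests on the stop, and give it a quarter turn so that its wing lies along the row and locks the stop. The boxes must stay standing in the row in their order, and the other things on the table must stay where they are.

Things in the scene. Friction and masses are not known exactly. Their poses are not given: they have to be found in the camera images.
- rack: Fixed wooden rack, 80 mm wide (x), 285 long (y); base top 36 mm above the table, base 12 mm thick and hollow below. Origin on the table under the channel's middle line; y runs along the row from the end wall to the stop side (base ends at y = +160 mm), z up. Lips 10 mm high on both sides leave a channel 66 mm wide.
- row_start (a point): Where the row begins: foot of the end wall's inner face (rack y = -115 mm, 36 mm up; wall 75 mm high over the base). Axes as the rack's. Order from here along +y: grey-banded box, blue-banded, (the case), green-banded, end stop. With the slots lined up the stop's face is 153 mm from here: 5 mm of play in all, so sliding the stop in pushes the row together.
- base_slot (a point): Centre of the slot in the rack's base, at the base's top face (36 mm up), at rack x = 0, y = +122 mm. Slot goes right through, 25 mm along rack x by 13 mm along rack y.
- stop (a joint): End stop, aluminium L bracket sliding along the rack, in m: 0 = farthest out (+y), grows towards the end wall; slots line up at 0.075; range 0 to 0.095, starts 0 to 0.02. Stays where left; friction 2 N, plus about 1 N per box pushed. Plate 56 mm wide, 10 thick, top 87 mm above the table; tongue 12 mm thick behind it, 1 mm over the base, ends 26 mm beyond its slot.
- stop_rib (a point): Middle of the top edge of the stop's red rib, the handle: 14 mm thick along rack x, 32 mm long along rack y, top 85 mm above the table and 36 mm above the tongue. Its rear end is 43 mm from the slot's centre; the plate's row-side face is 25 mm from this point. Axes as the rack's.
- stop_slot (a point): Centre of the slot in the stop's tongue, at the tongue's top face (49 mm up); same slot size and direction as the base's. It must come straight over base_slot. Axes as the rack's.
- box_white: White refill box with grey band, loose, 56 mm (x) by 38 mm (y) by 70 mm high, 0.12 kg, standing in the row next to the end wall. Origin at the centre of its underside.
- box_blue: White refill box with blue band, loose, same size and mass, standing second in the row. Origin at the centre of its underside.
- box_green: White refill box with green band, loose, same size and mass, standing third in the row, 1 to 10 mm from the blue one, with free channel (80 mm or more) behind it up to the stop. Origin at the centre of its underside.
- case: Yellow thermometer case, loose, 56 mm (x) by 34 mm (y) by 95 mm high, about 0.13 kg, standing upright on the table. Origin at the centre of its underside. In the row its 56 mm side lies across the row (rack x); either way round.
- block: Fixed dark wooden parking block 70 x 70 x 44 mm with a 27 mm round hole through its middle, in which the thumbscrew stands. Origin at the centre of its underside.
- screw: Quarter-turn thumbscrew, 76 mm tall, 0.08 kg, collar resting on the block. Origin under its tip, z up. From the tip: cross bar 20 (x) x 8 (y) x 7 mm; shank 8 mm thick; collar 36 mm across at 36 to 42 mm; black wing (grip) 40 (x) x 12 (y) mm at 42 to 76 mm. It passes the slots with the wing along rack x, locks along rack y, turned either way; collar on stop, the bar is 4 mm below the base.
- screw_collar (a point): Centre of the underside of the screw's collar, 36 mm above its tip.
- tin: Bystander: flat steel tweezers tin, 70 x 130 x 22 mm, origin under its centre.
- flashlight: Bystander: orange flashlight lying along its x, 160 mm long, 44 mm thick at the head, origin under its middle.
- pills: Bystander: amber jar, 52 mm thick, 95 mm high, origin under its centre.
- mug: Bystander: blue mug, 80 mm across, 90 mm high, origin under its centre.
- tape: Bystander: roll of paper tape lying flat, 84 mm across, 25 mm high, origin under its centre.
Things that resemble listed ones, but are neither listed nor needed, are in the scene too. What is meant by the case is not pink, and is the smaller of those in its own colour. What is shaped like the screw but pink is not meant.

How it is judged:
On the way, in this order (a step that is already met when the one before it is completed fails the run):
1. the case stands in the row between the blue-banded and the green-banded box, on the base (y of case in the frame of rack between -0.045 and 0.075 m and x of case in the frame of rack between -0.008 and 0.008 m and z of case in the frame of rack between 0.03 and 0.041 m and angle between case's own z axis and vertical below 0.12 rad and angle between the x axis of case and the x axis of rack, either way round below 0.2 rad and y of box_blue in the frame of rack between -0.085 and -0.035 m and y of box_green in the frame of rack between 0.006 and 0.1 m), for 0.2 s.
2. the stop's slot is lined up with the base's slot within 4 mm (horizontal distance between stop_slot and base_slot below 0.004 m), for 0.2 s.
3. the thumbscrew is down through both slots, collar within 6 mm of the stop (horizontal distance between screw_collar and base_slot below 0.006 m and angle between screw's own z axis and vertical below 0.12 rad and z of screw_collar in the frame of stop_slot between -0.003 and 0.006 m), for 0.1 s.
4. the thumbscrew is turned until its wing lies along the row within 0.35 rad (angle between the x axis of screw and the y axis of rack, either way round below 0.35 rad and horizontal distance between screw_collar and base_slot below 0.006 m and angle between screw's own z axis and vertical below 0.12 rad), for 0.1 s.
At the end, for the whole second after the job is handed in: Grey box, blue box, case, green box upright on the base in that order, each within 9 mm of its packed place; stop's slot within 4 mm of the base's; screw upright through both (6 mm), collar within 4 mm of the stop, wing along the row within 0.35 rad; all at rest (all of step 4 and y of box_white in the frame of rack between -0.1025 and -0.0845 m and x of box_white in the frame of rack between -0.008 and 0.008 m and z of box_white in the frame of rack between 0.03 and 0.041 m and angle between each of box_white, box_blue, case, box_green's own z axis and vertical below 0.12 rad and y of box_blue in the frame of rack between -0.0645 and -0.0465 m and x of box_blue in the frame of rack between -0.008 and 0.008 m and z of box_blue in the frame of rack between 0.03 and 0.041 m and y of case in the frame of rack between -0.0285 and -0.0105 m and x of case in the frame of rack between -0.008 and 0.008 m and z of case in the frame of rack between 0.03 and 0.041 m and y of box_green in the frame of rack between 0.0075 and 0.0255 m and x of box_green in the frame of rack between -0.008 and 0.008 m and z of box_green in the frame of rack between 0.03 and 0.041 m and angle between the x axis of case and the x axis of rack, either way round below 0.2 rad and horizontal distance between stop_slot and base_slot below 0.004 m and z of screw_collar in the frame of stop_slot between -0.003 and 0.004 m and linear speed of each of screw, case, box_green, box_blue, box_white below 0.02 m/s); the robot touches nothing.
It fails at once if a bystander (tin, flashlight, jar, mug, tape) is moved by more than 30 mm (distance of any of tin, flashlight, pills, mug, tape from where it was at the start of the episode above 0.03 m).
It fails at once if a box of the row is tipped over (angle between any of box_white, box_blue, box_green's own z axis and vertical above 0.8 rad).
It also fails if it takes over 69 s, if anything falls off the work surface, if the arm or the gripper's body presses on something with over 40 N, if the wrist force passes 120 N, or if a joint passes its speed limit or range.

## Working session

There is one attempt and no reset: what is moved stays moved. The work goes in short steps, Python scripts to look and compute and a tool call to move; the robot and the scene stay as the last step left them, time stands still between calls to the robot, and variables do not carry over. Pictures are saved under pics/ and viewed, at most 10 in all, crops included, and the job is handed in when it is done.

Besides the shell and the picture viewer there is one more tool, called after "Call:" by a JSON object that holds its "op" and its "data", one argument or row to a line. servo_tool: Moves the arm, as the interface text tells. Its arguments: {"type":"object","properties":{"increments":{"type":"array","items":{"type":"array","items":{"type":"number"}}},"squeeze":{"type":"number"}},"required":["increments"]}

```bash
mkdir -p pics; ls
cat > h.py <<'E'
import numpy as np,cv2
from rig import manip,optics,finder
def ray(cam,px,cal=None):
    c=cal or optics.get_calibration(cam); f=210/np.tan(np.radians(c["fov_y"])/2)
    T=np.linalg.inv(np.array(c["world_to_cam"])); d=T[:3,:3]@np.array([(px[0]-c["cx"])/f,(px[1]-c["cy"])/f,1]); return T[:3,3],d
def at_z(cam,px,z,cal=None):
    o,d=ray(cam,px,cal); return (o+d*(z-o[2])/d[2]).round(4)
def proj(cam,p,cal=None):
    c=cal or optics.get_calibration(cam); f=210/np.tan(np.radians(c["fov_y"])/2)
    q=np.array(c["world_to_cam"])@np.r_[p,1]; return np.array([c["cx"]+f*q[0]/q[2],c["cy"]+f*q[1]/q[2]]).round(1)
def tri(obs):
    A=0;b=0
    for cam,px in obs:
        o,d=ray(cam,px); d=d/np.linalg.norm(d); P=np.eye(3)-np.outer(d,d); A=A+P; b=b+P@o
    return np.linalg.solve(A,b).round(4)
def snap(cam,name):
    im=optics.get_image(cam); cv2.imwrite(f"pics/{name}.png",im[:,:,::-1]); return im
E
python3 - <<'E'
from h import *
a=snap("scene","s0");b=snap("top","t0")
print({k:v for k,v in optics.get_calibration("top").items()})
for l in ["row_start","base_slot","stop_rib","stop_slot","box_white","box_blue","box_green","case","block","screw","screw_collar"]:
    for c in ["top","scene"]:
        r=finder.tip_of(l,c); print(l,c,[(round(x["p"],2),np.round(x["at"],1).tolist()) for x in r[:4]])
E
```

```text
pics
{'fov_y': 48.77490106185991, 'cx': 270.56905162885147, 'cy': 208.93890127031224, 'world_to_cam': array([[-0.02289865, -0.99969561,  0.00918404, -0.01426152],
       [-0.99523212,  0.0219233 , -0.09503891,  0.51760928],
       [ 0.09480864, -0.01131651, -0.99543119,  1.13894804],
       [ 0.        ,  0.        ,  0.        ,  1.        ]])}
row_start top [(0.55, [312.7, 166.0])]
row_start scene [(0.89, [214.7, 234.8])]
base_slot top [(0.59, [219.0, 159.7]), (0.33, [404.4, 185.4])]
base_slot scene [(0.93, [266.3, 289.7])]
stop_rib top [(0.98, [211.7, 155.2])]
stop_rib scene [(0.92, [269.7, 283.5])]
stop_slot top [(0.64, [187.9, 160.4])]
stop_slot scene [(0.94, [287.8, 314.4])]
box_white top [(0.78, [303.2, 165.5])]
box_white scene [(0.65, [224.6, 236.0]), (0.31, [270.7, 282.6])]
box_blue top [(0.74, [285.8, 163.8])]
box_blue scene [(0.57, [228.0, 249.0])]
box_green top [(0.85, [268.1, 162.9]), (0.46, [263.1, 164.2])]
box_green scene []
case top [(0.96, [330.0, 232.6]), (0.7, [294.9, 237.5]), (0.66, [370.8, 256.4])]
case scene [(0.81, [281.4, 227.3]), (0.71, [261.9, 208.9]), (0.64, [263.5, 184.2])]
block top [(0.65, [200.2, 245.0])]
block scene [(0.61, [355.3, 276.6]), (0.21, [215.2, 232.4])]
screw top [(0.73, [200.6, 207.3]), (0.59, [194.9, 245.7]), (0.47, [226.1, 280.7]), (0.36, [210.4, 155.9])]
screw scene [(0.77, [321.9, 294.1]), (0.57, [361.2, 246.3])]
screw_collar top [(0.76, [198.5, 245.2]), (0.63, [221.2, 281.5])]
screw_collar scene [(0.84, [363.6, 233.6]), (0.67, [324.8, 283.5]), (0.6, [357.6, 258.7]), (0.4, [216.6, 235.7])]
```

View pics/t0.png

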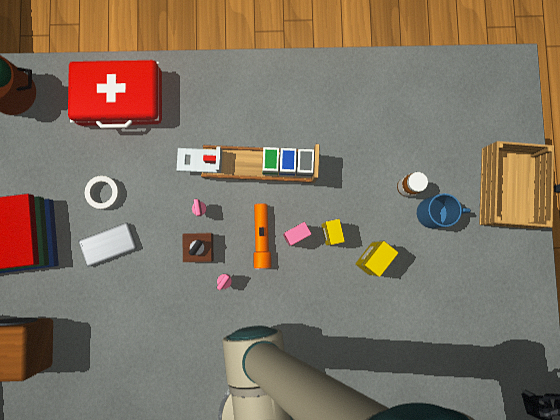

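View pics/s0.png

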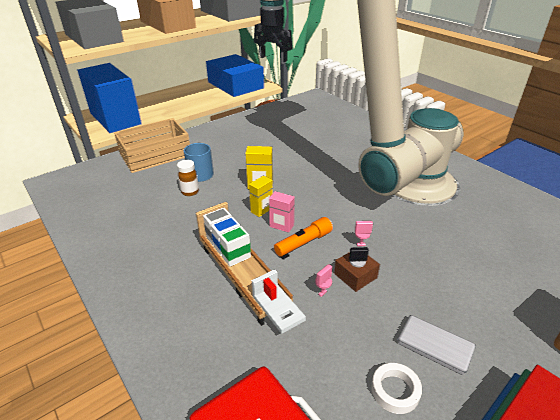

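The top view shows the rack lying along world y, with its wall at about (317,163) and the stop at about (200,160).
- Case-shaped things: yellow (334,232), larger yellow (378,258), pink (298,235). The small yellow one at (334,232) fits, because it is not pink and is the smaller of the two yellow ones.
- Screw-shaped things: black-winged one in the block (198,246), pink ones (198,207) and (224,282). The black one in the block fits.

Next I'll confirm both in one crop and measure.

Run:
```python
from h import *
b=cv2.imread("pics/t0.png")
cv2.imwrite("pics/crop.png",cv2.resize(b[135:300,170:400],None,fx=3.4,fy=3.4,interpolation=cv2.INTER_CUBIC))
hsv=cv2.cvtColor(b,cv2.COLOR_BGR2HSV)
def blob(lo,hi,box):
    m=cv2.inRange(hsv,np.array(lo),np.array(hi)); k=np.zeros_like(m); x0,y0,x1,y1=box; k[y0:y1,x0:x1]=m[y0:y1,x0:x1]
    n,l,s,c=cv2.connectedComponentsWithStats(k); i=1+np.argmax(s[1:,4]); return (l==i).astype(np.uint8)
def quad(m,z):
    c=max(cv2.findContours(m,0,1)[0],key=cv2.contourArea).reshape(-1,2)
    P=np.array([at_z("top",p,z)[:2] for p in c],np.float32)*1000
    return cv2.minAreaRect(P)
print("case top",quad(blob([22,120,150],[35,255,255],[315,210,350,255]),.095))
print("blue",quad(blob([105,120,80],[125,255,255],[270,140,300,180]),.106))
print("green",quad(blob([50,120,60],[85,255,255],[255,140,290,180]),.106))
print("rib",quad(blob([0,150,120],[8,255,255],[195,145,225,170]),.085))
print("rowstart",at_z("top",[312.7,166],.036),tri([("top",[312.7,166]),("scene",[214.7,234.8])]))
print("baseslot",tri([("top",[219,159.7]),("scene",[266.3,289.7])]),at_z("scene",[266.3,289.7],.036))
print("ribpt",tri([("top",[211.7,155.2]),("scene",[269.7,283.5])]),at_z("top",[211.7,155.2],.085))
print("slot",tri([("top",[187.9,160.4]),("scene",[287.8,314.4])]),at_z("top",[187.9,160.4],.049))
print("collar",tri([("top",[198.5,245.2]),("scene",[357.6,258.7])]),at_z("top",[198.5,245.2],.044))
for l,n in [("box_white",[303.2,165.5]),("box_blue",[285.8,163.8]),("box_green",[268.1,162.9])]: print(l,at_z("top",n,.036))
print("case base",at_z("top",[330,232.6],0), "wrist cal",optics.get_calibration("wrist"))
```

```text
case top ((454.2549743652344, -174.59207153320312), (56.37241744995117, 33.06569290161133), 10.844117164611816)
blue ((626.9223022460938, -67.64923858642578), (26.037181854248047, 43.1805419921875), 88.40885925292969)
green ((629.0240478515625, -27.569644927978516), (26.102596282958984, 40.81211853027344), 88.78105163574219)
rib ((638.87451171875, 119.92448425292969), (28.90831184387207, 12.24944019317627), 88.80643463134766)
rowstart [ 0.6221 -0.1341  0.036 ] [ 0.6228 -0.1343  0.0281]
baseslot [0.6378 0.1018 0.0485] [0.6292 0.095  0.036 ]
ribpt [0.641  0.1168 0.0827] [0.6443 0.1134 0.085 ]
slot [0.6393 0.1785 0.0459] [0.6403 0.1766 0.049 ]
collar [0.4268 0.1547 0.0533] [0.43   0.1528 0.044 ]
box_white [ 0.6239 -0.1102  0.036 ]
box_blue [ 0.6291 -0.0666  0.036 ]
box_green [ 0.6323 -0.0222  0.036 ]
case base [ 0.4554 -0.1767  0.    ] wrist cal {'fov_y': 67.97893553194474, 'cx': 280.01770400461425, 'cy': 209.0377344610751, 'world_to_cam': array([[ 2.20827467e-01, -9.75312888e-01,  3.54964832e-05,
        -5.75562163e-01],
       [-9.35532506e-01, -2.11810221e-01,  2.82693049e-01,
        -3.73649401e-02],
       [-2.75706655e-01, -6.24595979e-02, -9.59210425e-01,
         3.79450657e-01],
       [ 0.00000000e+00,  0.00000000e+00,  0.00000000e+00,
         1.00000000e+00]])}
```

View pics/crop.png

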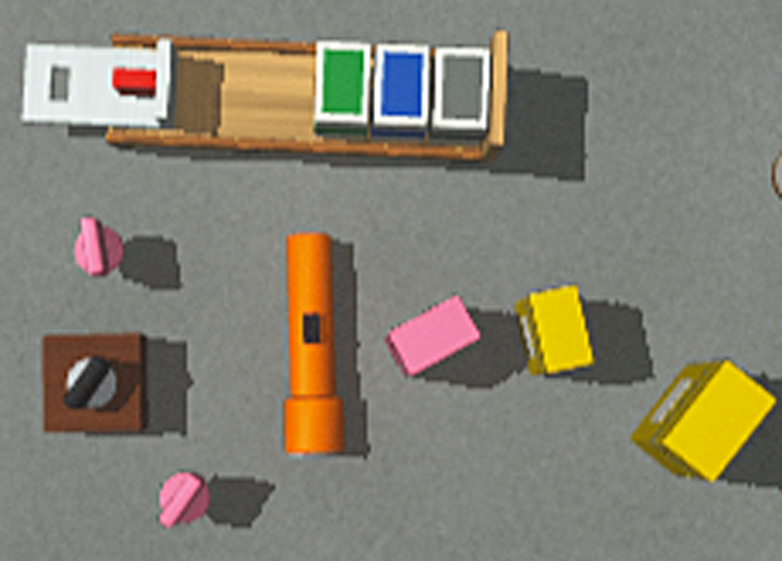

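The crop confirms it: the small yellow case is at about (556,330) in the crop and the black-winged screw in the brown block at (90,382). I'll now plan the move over the green box, which will be gripped across rack x and slid back along +y.

```bash
cat >> h.py <<'E'
from scipy.spatial.transform import Rotation as R
def rot(s): q=s["ee_rot"]; return R.from_quat([q[1],q[2],q[3],q[0]])
def plan(p,ydir,s=None):
    """p: target TCP; ydir: world angle (deg) of tool y. prints turn about tool z, tilt, and shift in tool axes after turn"""
    s=s or manip.get_state(); r=rot(s); M=r.as_matrix(); p=np.array(p)
    best=None
    for a in (ydir,ydir+180):
        a=np.radians(a); y=np.array([np.cos(a),np.sin(a),0]); z=np.array([0,0,-1]); T=np.c_[np.cross(y,z),y,z]
        rv=np.degrees((r.inv()*R.from_matrix(T)).as_rotvec())
        if abs(s["qpos"][5]+np.radians(rv[2]))<2.6 and (best is None or np.linalg.norm(rv)<np.linalg.norm(best[0])): best=(rv,T)
    print("pos",np.round(s["position"],4),"t",round(s["clock"],2),"w",round(s["width"],4),"q6",round(s["qpos"][5],2))
    print(" rotvec deg",best[0].round(1)," shift cm after turn",(best[1].T@(p-s["position"])*100).round(2)," before turn",(M.T@(p-s["position"])*100).round(2))
E
python3 - <<'E'
from h import *
s=manip.get_state(); print(rot(s).as_matrix().round(3))
c=optics.get_calibration("wrist");T=np.linalg.inv(c["world_to_cam"]);print("cam in tool",(rot(s).as_matrix().T@(T[:3,3]-s["position"])).round(3))
plan([.629,-.028,.24],-3)
E
```

```text
[[ 0.975  0.221  0.   ]
 [ 0.221 -0.975 -0.   ]
 [ 0.     0.    -1.   ]]
cam in tool [ 0.071  0.001 -0.135]
pos [ 0.1271 -0.5608  0.2393] t 1.2 w 0.0854 q6 -0.12
 rotvec deg [  0.    0.  -74.2]  shift cm after turn [55.83 47.34 -0.07]  before turn [ 60.73 -40.87  -0.07]
```

Call:
{"op": "servo_tool", "data": {
  "increments": [
    [0,0,0,0,0,-7.4,-1],
    [0,0,0,0,0,-7.4,-1],
    [0,0,0,0,0,-7.4,-1],
    [0,0,0,0,0,-7.4,-1],
    [0,0,0,0,0,-7.4,-1]
  ]
}}

```text
clock: 1.7
position: [0.1271, -0.5608, 0.2393]
ee_rot: [0.0, 0.906, 0.423, 0.0]
contact_force: [-0.3, 0.1, 0.3]
width: 0.0851
gripper_force: 0.0
```

Call:
{"op": "servo_tool", "data": {
  "increments": [
    [0,0,0,0,0,-7.4,-1],
    [0,0,0,0,0,-7.4,-1],
    [0,0,0,0,0,-7.4,-1],
    [0,0,0,0,0,-7.4,-1],
    [0,0,0,0,0,-7.4,-1]
  ]
}}

```text
clock: 2.2
position: [0.127, -0.5608, 0.2393]
ee_rot: [0.0, 0.725, 0.689, -0.0]
contact_force: [-0.7, 0.0, -0.4]
width: 0.0856
gripper_force: 0.0
```

Call:
{"op": "servo_tool", "data": {
  "increments": [
    [2.8,2.4,0,0,0,0,-1],
    [2.8,2.4,0,0,0,0,-1],
    [2.8,2.4,0,0,0,0,-1],
    [2.8,2.4,0,0,0,0,-1],
    [2.8,2.4,0,0,0,0,-1]
  ]
}}

```text
clock: 2.7
position: [0.2556, -0.4267, 0.2394]
ee_rot: [0.0, 0.727, 0.687, -0.0]
contact_force: [-0.6, -0.0, 0.5]
width: 0.0852
gripper_force: 0.0
```

Call:
{"op": "servo_tool", "data": {
  "increments": [
    [2.8,2.4,0,0,0,0,-1],
    [2.8,2.4,0,0,0,0,-1],
    [2.8,2.4,0,0,0,0,-1],
    [2.8,2.4,0,0,0,0,-1],
    [2.8,2.4,0,0,0,0,-1]
  ]
}}

```text
clock: 3.2
position: [0.3834, -0.2937, 0.2396]
ee_rot: [0.0, 0.727, 0.687, -0.0]
contact_force: [0.5, -0.3, 0.1]
width: 0.0852
gripper_force: 0.0
```

Call:
{"op": "servo_tool", "data": {
  "increments": [
    [2.8,2.4,0,0,0,0,-1],
    [2.8,2.4,0,0,0,0,-1],
    [2.8,2.4,0,0,0,0,-1],
    [2.8,2.4,0,0,0,0,-1],
    [2.8,2.4,0,0,0,0,-1]
  ]
}}

```text
clock: 3.7
position: [0.5111, -0.1606, 0.2394]
ee_rot: [0.0, 0.727, 0.687, 0.0]
contact_force: [-0.1, -0.4, -0.3]
width: 0.0853
gripper_force: 0.0
```

Run:
```python
from h import *
plan([.629,-.028,.24],-3)
snap("wrist","w1")
```

```text
pos [ 0.5111 -0.1606  0.2394] t 3.7 w 0.0853 q6 -0.38
 rotvec deg [ 0.   0.  -0.2]  shift cm after turn [13.86 11.08 -0.06]  before turn [13.9  11.02 -0.06]
```

View pics/w1.png

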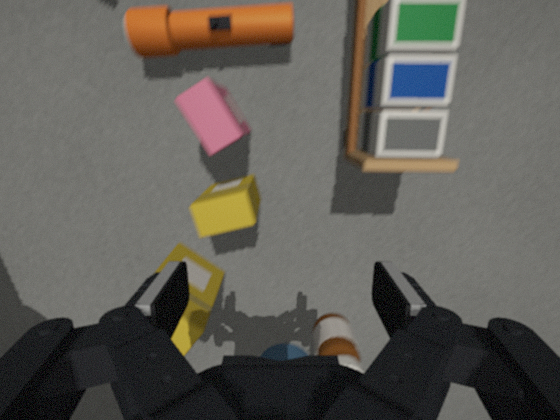

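The wrist view shows the case at about (226,206), the blue band at (420,81), the green band at (427,22), and the end wall edge horizontal, so the yaw matches the rack. Measuring from this picture.

```bash
cat >> h.py <<'E'
COL=dict(yellow=([22,120,110],[35,255,255]),blue=([105,120,60],[125,255,255]),green=([50,120,40],[85,255,255]),red=([0,150,100],[6,255,255]))
def quad(im,cam,col,box,z,cal=None):
    hsv=cv2.cvtColor(im,cv2.COLOR_RGB2HSV); m=cv2.inRange(hsv,*[np.array(v) for v in COL[col]]); k=np.zeros_like(m); x0,y0,x1,y1=box; k[y0:y1,x0:x1]=m[y0:y1,x0:x1]
    c=max(cv2.findContours(k,0,1)[0],key=cv2.contourArea).reshape(-1,2)
    P=np.array([at_z(cam,p,z,cal)[:2] for p in c],np.float32)*1000
    return cv2.minAreaRect(P)
E
python3 - <<'E'
from h import *
im=cv2.imread("pics/w1.png")[:,:,::-1].copy()
print("case",quad(im,"wrist","yellow",[185,170,265,240],.095))
print("blue",quad(im,"wrist","blue",[375,50,470,110],.106))
print("green",quad(im,"wrist","green",[385,2,470,45],.106))
for n,p,z in [("wall top L",[364,170],.111),("wall top R",[458,170],.111),("white box L",[372,156],.106),("white R",[444,156],.106),("green L",[384,50],.106),("green R",[460,50],.106),("blueL",[381,106],.106)]: print(n,at_z("wrist",p,z))
for l in ["row_start","box_white","box_blue","box_green","case"]:
    r=finder.tip_of(l,"wrist"); print(l,[(round(x["p"],2),np.round(x["at"],1).tolist(),at_z("wrist",x["at"],.036 if l!="case" else 0)[:2]) for x in r[:2]])
E
```

```text
case ((464.44775390625, -162.31907653808594), (64.54694366455078, 47.2354736328125), 10.980650901794434)
blue ((632.3650512695312, -62.610721588134766), (23.3018741607666, 42.7314453125), 86.9412841796875)
green ((635.2860107421875, -20.970470428466797), (23.232507705688477, 42.395721435546875), 86.96443176269531)
wall top L [ 0.5885 -0.1317  0.111 ]
wall top R [ 0.6687 -0.1361  0.111 ]
white box L [ 0.5964 -0.1209  0.106 ]
white R [ 0.6583 -0.1242  0.106 ]
green L [ 0.6035 -0.0386  0.106 ]
green R [ 0.6632 -0.0418  0.106 ]
blueL [ 0.6027 -0.0804  0.106 ]
row_start []
box_white []
box_blue [(0.8, [390.4, 91.1], array([ 0.6273, -0.0709]))]
box_green [(0.71, [391.3, 46.5], array([ 0.6259, -0.0306])), (0.57, [384.3, 131.8], array([ 0.6222, -0.1118]))]
case [(0.84, [194.5, 270.9], array([ 0.3881, -0.2808])), (0.8, [231.2, 192.5], array([ 0.4478, -0.1768]))]
```

Call:
{"op": "servo_tool", "data": {
  "increments": [
    [2.85,2.27,0,0,0,0,-1],
    [2.85,2.27,0,0,0,0,-1],
    [2.85,2.27,0,0,0,0,-1],
    [2.85,2.27,0,0,0,0,-1],
    [2.85,2.27,0,0,0,0,-1]
  ]
}}

```text
clock: 4.5
position: [0.6318, -0.0266, 0.2395]
ee_rot: [0.0, 0.728, 0.686, -0.0]
contact_force: [0.2, -0.6, 1.0]
width: 0.0855
gripper_force: 0.0
```

Run:
```python
from h import *
im=snap("wrist","w2")
plan([.632,-.024,.24],-3)
print("blue",quad(im,"wrist","blue",[150,100,420,420],.106))
print("green",quad(im,"wrist","green",[150,100,420,420],.106))
print("rib",quad(im,"wrist","red",[150,0,420,200],.085))
for l,z in [("stop_rib",.085),("stop_slot",.049),("base_slot",.036)]:
    r=finder.tip_of(l,"wrist"); print(l,[(round(x["p"],2),np.round(x["at"],1).tolist(),at_z("wrist",x["at"],z)[:2]) for x in r[:2]])
```

```text
pos [ 0.6359 -0.0219  0.2391] t 4.55 w 0.0855 q6 -0.09
 rotvec deg [ 0.3 -0.3 -0.2]  shift cm after turn [-0.23 -0.38 -0.09]  before turn [-0.24 -0.38 -0.1 ]
blue ((631.7628784179688, -62.25518035888672), (23.04793357849121, 41.871238708496094), 86.67940521240234)
green ((634.4281005859375, -21.134471893310547), (23.016740798950195, 41.42098617553711), 86.72953796386719)
rib ((644.59912109375, 126.50414276123047), (24.89065933227539, 10.074503898620605), 86.90481567382812)
stop_rib [(0.81, [278.1, 25.2], array([0.6399, 0.12  ]))]
stop_slot []
base_slot [(0.87, [278.5, 52.5], array([0.6365, 0.1053]))]
```

View pics/w2.png

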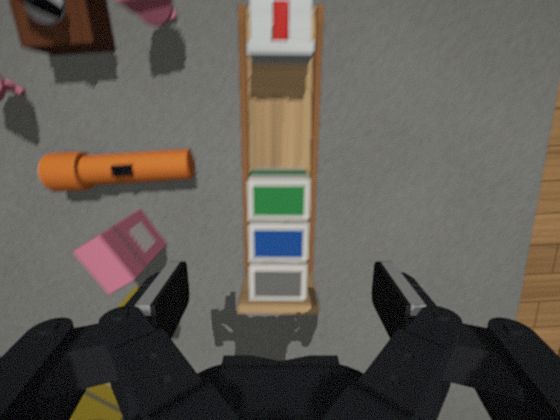

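The picture was taken while the arm was still settling, about 5 mm short. Corrected for that, the green box is at about (0.630, -0.0265), which agrees with the top camera. Descending and gripping it.

Call:
{"op": "servo_tool", "data": {
  "increments": [
    [-0.1,-0.11,3.3,0,0,0,-1],
    [-0.1,-0.11,3.3,0,0,0,-1],
    [-0.1,-0.11,3.3,0,0,0,-1],
    [-0.1,-0.11,3.3,0,0,0,-1],
    [-0.1,-0.11,3.2,0,0,0,-1]
  ]
}}

```text
clock: 5.2
position: [0.6243, -0.0328, 0.0746]
ee_rot: [0.0, 0.728, 0.686, -0.0]
contact_force: [0.2, -0.3, 0.5]
width: 0.0855
gripper_force: 0.0
```

Call:
{"op": "servo_tool", "data": {
  "increments": [
    [0,0,0,0,0,0,0],
    [0,0,0,0,0,0,0.6],
    [0,0,0,0,0,0,1],
    [0,0,0,0,0,0,1],
    [0,0,0,0,0,0,1]
  ],
  "squeeze": 20
}}

```text
clock: 5.7
position: [0.6265, -0.0308, 0.0767]
ee_rot: [0.001, 0.727, 0.687, 0.001]
contact_force: [-0.8, 0.3, -1.9]
width: 0.0557
gripper_force: 28.9
```

Call:
{"op": "servo_tool", "data": {
  "increments": [
    [0.8,0,0,0,0,0,1],
    [1.1,0.0,0,0,0,0,1],
    [1.2,0.0,0,0,0,0,1],
    [1.1,0,0,0,0,0,1],
    [0.8,0,0,0,0,0,1]
  ]
}}

```text
clock: 6.2
position: [0.6296, 0.0202, 0.0765]
ee_rot: [0.001, 0.726, 0.687, 0.0]
contact_force: [0.1, -4.1, 5.6]
width: 0.0556
gripper_force: 29.7
```

Call:
{"op": "servo_tool", "data": {
  "increments": [
    [0,0,0,0,0,0,1],
    [0,0,0,0,0,0,0],
    [0,0,0,0,0,0,-1],
    [0,0,0,0,0,0,-1],
    [0,0,0,0,0,0,-1]
  ]
}}

```text
clock: 6.7
position: [0.6281, 0.02, 0.0748]
ee_rot: [-0.001, 0.727, 0.687, -0.0]
contact_force: [0.7, 0.2, 0.1]
width: 0.0856
gripper_force: 0.0
```

Call:
{"op": "servo_tool", "data": {
  "increments": [
    [0,0,-2,0,0,0,-1],
    [0,0,-4,0,0,0,-1],
    [0,0,-4,0,0,0,-1],
    [0,0,-4,0,0,0,-1],
    [0,0,-2,0,0,0,-1]
  ]
}}

```text
clock: 7.2
position: [0.6299, 0.0194, 0.2391]
ee_rot: [0.002, 0.727, 0.687, 0.002]
contact_force: [0.8, 0.1, 0.0]
width: 0.0852
gripper_force: 0.0
```

```bash
cat >> h.py <<'E'
def wsnap(name):
    c=optics.get_calibration("wrist"); return snap("wrist",name),c
E
python3 - <<'E'
from h import *
import time
optics.get_image("top");optics.get_image("top");optics.get_image("top")
im,c=wsnap("w3")
print("blue",quad(im,"wrist","blue",[150,100,420,420],.106,c))
print("green",quad(im,"wrist","green",[150,100,420,420],.106,c))
print("rib",quad(im,"wrist","red",[150,0,420,250],.085,c))
plan([.455,-.175,.25],10.9)
E
```

```text
blue ((625.3817749023438, -69.53227233886719), (25.13134002685547, 43.57113265991211), 86.6531753540039)
green ((629.3270263671875, 25.046131134033203), (25.364017486572266, 43.661224365234375), 86.6917953491211)
rib ((638.2605590820312, 119.06810760498047), (28.825042724609375, 12.064022064208984), 86.42345428466797)
pos [0.6282 0.0195 0.2347] t 7.4 w 0.0855 q6 -0.02
 rotvec deg [ -0.   -0.  -14.1]  shift cm after turn [-15.82 -20.68  -1.53]  before turn [-20.39 -16.19  -1.52]
```

Call:
{"op": "servo_tool", "data": {
  "increments": [
    [0,0,0,0,0,-7,-1],
    [0,0,0,0,0,-7.1,-1],
    [-2,-2.6,-0.2,0,0,0,-1],
    [-2,-2.6,-0.2,0,0,0,-1],
    [-2,-2.6,-0.2,0,0,0,-1]
  ]
}}

```text
clock: 7.9
position: [0.5613, -0.0545, 0.2385]
ee_rot: [-0.002, 0.637, 0.771, -0.001]
contact_force: [0.0, -0.7, 0.2]
width: 0.0853
gripper_force: 0.0
```

Call:
{"op": "servo_tool", "data": {
  "increments": [
    [-2,-2.6,-0.2,0,0,0,-1],
    [-2,-2.6,-0.2,0,0,0,-1],
    [-2,-2.6,-0.2,0,0,0,-1],
    [-2,-2.6,-0.2,0,0,0,-1],
    [-1.8,-2.5,-0.1,0,0,0,-1]
  ]
}}

```text
clock: 8.4
position: [0.453, -0.1752, 0.2481]
ee_rot: [-0.002, 0.637, 0.771, -0.0]
contact_force: [-0.1, -0.1, 0.0]
width: 0.0856
gripper_force: 0.0
```

Run:
```python
from h import *
optics.get_image("top");optics.get_image("top");optics.get_image("top")
im,c=wsnap("w4")
print("case",quad(im,"wrist","yellow",[190,110,370,300],.095,c),proj("wrist",[.455,-.175,.095],c))
plan([.455,-.175,.07],10.9)
```

```text
case ((452.31427001953125, -169.34381103515625), (55.746700286865234, 46.658294677734375), 10.757975578308105) [282.8 195.7]
pos [ 0.4542 -0.1746  0.2487] t 8.6 w 0.0854 q6 -0.7
 rotvec deg [-0.1 -0.1 -0.1]  shift cm after turn [-0.05  0.07 17.87]  before turn [-0.1   0.1  17.87]
```

View pics/w4.png

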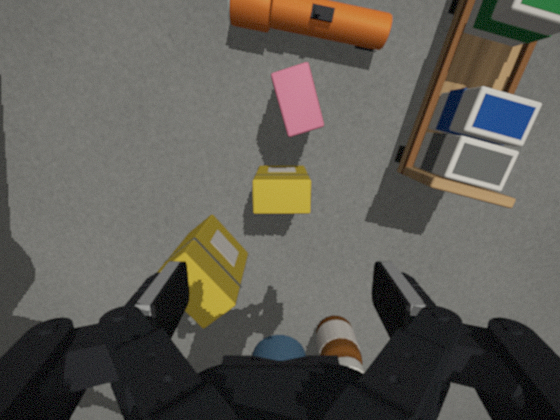

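Run:
```python
from h import *
c=optics.get_calibration("wrist")
T=rot(manip.get_state()).as_matrix(); o=manip.get_state()["position"]
for p,z in [([212,215],0),([212,215],.12),([248,255],0),([248,255],.12),([160,275],.0),([281.5,196.5],.095)]:
    w=at_z("wrist",p,z,c); print(p,z,w,"tool xy",(T.T@(w-o))[:2].round(3))
```

```text
[212, 215] 0 [ 0.3761 -0.2396  0.    ] tool xy [-0.05  -0.088]
[212, 215] 0.12 [ 0.3963 -0.1975  0.12  ] tool xy [-0.012 -0.061]
[248, 255] 0 [ 0.4307 -0.2864  0.    ] tool xy [-0.106 -0.044]
[248, 255] 0.12 [ 0.4338 -0.2297  0.12  ] tool xy [-0.051 -0.03 ]
[160, 275] 0.0 [ 0.3169 -0.3385  0.    ] tool xy [-0.136 -0.165]
[281.5, 196.5] 0.095 [ 0.455  -0.1754  0.095 ] tool xy [-0.001  0.001]
```

Call:
{"op": "servo_tool", "data": {
  "increments": [
    [0,0.05,3.8,0,0,0,-1],
    [0,0,3.8,0,0,0,-1],
    [0,0,3.8,0,0,0,-1],
    [0,0,3.7,0,0,0,-1],
    [0,0,2.7,0,0,0,-1]
  ]
}}

```text
clock: 9.1
position: [0.4547, -0.1728, 0.0691]
ee_rot: [-0.002, 0.637, 0.771, -0.0]
contact_force: [-0.0, -0.6, -1.2]
width: 0.0853
gripper_force: 0.0
```

Call:
{"op": "servo_tool", "data": {
  "increments": [
    [0,0,0,0,0,0,0],
    [0,0,0,0,0,0,1],
    [0,0,0,0,0,0,1],
    [0,0,0,0,0,0,1],
    [0,0,0,0,0,0,1]
  ],
  "squeeze": 35
}}

```text
clock: 9.6
position: [0.4564, -0.1751, 0.0734]
ee_rot: [0.001, 0.637, 0.771, 0.0]
contact_force: [-0.2, 0.3, -1.3]
width: 0.0554
gripper_force: 41.8
```

Call:
{"op": "servo_tool", "data": {
  "increments": [
    [0,0,-3,0,0,0,1],
    [0,0,-3,0,0,0,1],
    [0,0,-3,0,0,0,1],
    [0,0,-3,0,0,0,1],
    [0,0,-3,0,0,0,1]
  ]
}}

```text
clock: 10.1
position: [0.4554, -0.1747, 0.2243]
ee_rot: [0.001, 0.637, 0.771, 0.0]
contact_force: [0.3, -0.4, -1.5]
width: 0.0556
gripper_force: 41.7
```

Run:
```python
from h import *
plan([.630,-.0222,.215],-3.4)
```

```text
pos [ 0.4554 -0.1747  0.2243] t 10.1 w 0.0556 q6 -0.7
 rotvec deg [ 0.1  0.  14.3]  shift cm after turn [16.26 16.53  0.93]  before turn [11.69 20.02  0.94]
```

Call:
{"op": "servo_tool", "data": {
  "increments": [
    [0,0,0,0,0,7.2,1],
    [0,0,0,0,0,7.1,1],
    [2,2.1,0,0,0,0,1],
    [2.1,2.1,0,0,0,0,1],
    [2.1,2.1,0,0,0,0,1]
  ]
}}

```text
clock: 10.6
position: [0.5228, -0.1162, 0.2232]
ee_rot: [0.001, 0.728, 0.685, 0.0]
contact_force: [0.2, -0.7, 0.0]
width: 0.0555
gripper_force: 41.8
```

Call:
{"op": "servo_tool", "data": {
  "increments": [
    [2.1,2.1,0,0,0,0,1],
    [2.1,2.1,0,0,0,0,1],
    [2.1,2.1,0,0,0,0,1],
    [2.1,2.2,0,0,0,0,1],
    [1.6,1.7,0,0,0,0,1]
  ]
}}

```text
clock: 11.1
position: [0.6312, -0.0216, 0.2229]
ee_rot: [0.0, 0.728, 0.686, 0.001]
contact_force: [0.1, 0.2, -0.2]
width: 0.0555
gripper_force: 41.8
```

Call:
{"op": "servo_tool", "data": {
  "increments": [
    [0,0,0.5,0,0,0,1],
    [0,0,0,0,0,0,1],
    [0,0,0,0,0,0,1],
    [0,0,0,0,0,0,1],
    [0,0,0,0,0,0,1]
  ]
}}

```text
clock: 11.6
position: [0.6295, -0.0237, 0.2178]
ee_rot: [0.0, 0.728, 0.685, 0.0]
contact_force: [0.2, 0.9, -0.8]
width: 0.0556
gripper_force: 41.8
```

Run:
```python
from h import *
plan([.630,-.0222,.11],-3.4)
im,c=wsnap("w5"); 
try: print("green",quad(im,"wrist","green",[150,100,420,420],.106,c))
except Exception as e: print(e)
snap("scene","s5"); big=cv2.imread("pics/s5.png")[160:340,160:400]
big=cv2.resize(big,None,fx=2.2,fy=2.2); cv2.imwrite("pics/c5.png",np.hstack([cv2.resize(cv2.imread("pics/w5.png"),None,fx=.48,fy=.48*396/201.6)[:396],big]))
```

```text
pos [ 0.6295 -0.0237  0.2178] t 11.6 w 0.0556 q6 -0.09
 rotvec deg [ 0.   0.  -0.1]  shift cm after turn [ 0.15  0.04 10.78]  before turn [ 0.15  0.03 10.78]
green ((629.6766357421875, 25.551427841186523), (25.45233726501465, 43.974754333496094), 86.49646759033203)
```

View pics/c5.png

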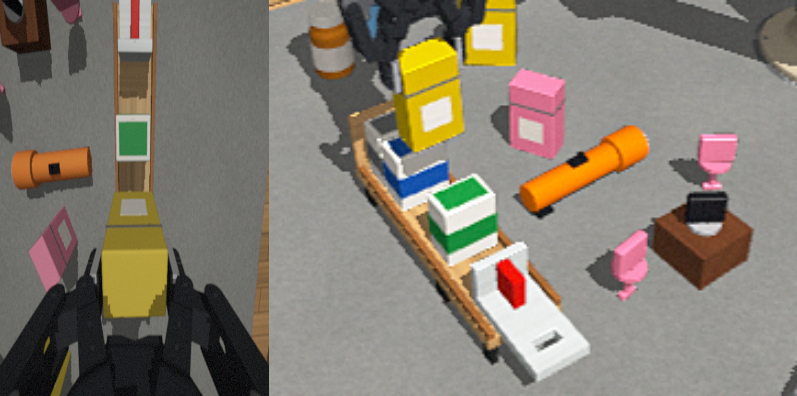

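The case hangs over the gap between the blue and green boxes, with clearance on both sides. Lowering.

Call:
{"op": "servo_tool", "data": {
  "increments": [
    [0.1,0.05,2,0,0,0,1],
    [0,0,2,0,0,0,1],
    [0,0,2,0,0,0,1],
    [0,0,2,0,0,0,1],
    [0,0,1.5,0,0,0,1]
  ]
}}

```text
clock: 12.2
position: [0.6299, -0.0222, 0.1211]
ee_rot: [-0.0, 0.728, 0.685, -0.0]
contact_force: [-0.0, -0.5, -1.7]
width: 0.0555
gripper_force: 41.8
```

Call:
{"op": "servo_tool", "data": {
  "increments": [
    [0,0,0.5,0,0,0,1],
    [0,0,0.4,0,0,0,1],
    [0,0,0.3,0,0,0,1],
    [0,0,0.1,0,0,0,1],
    [0,0,0,0,0,0,1]
  ]
}}

```text
clock: 12.7
position: [0.6308, -0.022, 0.1098]
ee_rot: [0.0, 0.728, 0.686, 0.0]
contact_force: [-0.1, 0.1, -1.2]
width: 0.0552
gripper_force: 41.8
```

Call:
{"op": "servo_tool", "data": {
  "increments": [
    [0,0,0,0,0,0,0.3],
    [0,0,0,0,0,0,-0.5],
    [0,0,0,0,0,0,-1],
    [0,0,0,0,0,0,-1],
    [0,0,-1,0,0,0,-1]
  ]
}}

```text
clock: 13.2
position: [0.6295, -0.0219, 0.1184]
ee_rot: [-0.001, 0.728, 0.686, -0.001]
contact_force: [-1.1, 1.0, -0.3]
width: 0.0856
gripper_force: 0.0
```

Call:
{"op": "servo_tool", "data": {
  "increments": [
    [0,0,-3,0,0,0,-1],
    [0,0,-3,0,0,0,-1],
    [0,0,-3,0,0,0,-1],
    [0,0,-2,0,0,0,-1],
    [0,0,0,0,0,0,-1]
  ]
}}

```text
clock: 13.7
position: [0.6326, -0.0223, 0.2338]
ee_rot: [0.003, 0.728, 0.686, 0.003]
contact_force: [-0.3, 1.2, 0.3]
width: 0.0852
gripper_force: 0.0
```

Call:
{"op": "servo_tool", "data": {
  "increments": [
    [2.8,0,0,0,0,0,-1],
    [2.8,0,0,0,0,0,-1],
    [2.8,0,0,0,0,0,-1],
    [2.8,0,0,0,0,0,-1],
    [2.8,0,0,0,0,0,-1]
  ]
}}

```text
clock: 14.2
position: [0.6383, 0.1188, 0.2282]
ee_rot: [-0.001, 0.728, 0.686, -0.001]
contact_force: [-0.1, -0.8, 0.4]
width: 0.0853
gripper_force: 0.0
```

Run:
```python
from h import *
optics.get_image("top");optics.get_image("top");im0=optics.get_image("top")
im,c=wsnap("w6")
s=manip.get_state()
for n,col,z in [("green","green",.106),("blue","blue",.106),("yellow","yellow",.131),("rib","red",.085)]:
    try: print(n,quad(im,"wrist",col,[150,60,420,420],z,c))
    except Exception as e: print(n,e)
print("slot",[(round(x["p"],2),np.round(x["at"],1).tolist(),at_z("wrist",x["at"],.049,c)) for x in finder.tip_of("stop_slot","wrist")[:2]])
print("base",[(round(x["p"],2),np.round(x["at"],1).tolist(),at_z("wrist",x["at"],.036,c)) for x in finder.tip_of("base_slot","wrist")[:2]])
plan([.638,.1205,.062],-3.4)
```

```text
green ((629.557373046875, 24.84284019470215), (24.861927032470703, 43.53815460205078), 86.78451538085938)
blue max() iterable argument is empty
yellow ((625.5928344726562, 22.45853614807129), (2.172853708267212, 21.706119537353516), 83.97601318359375)
rib ((638.14111328125, 121.57940673828125), (34.16849136352539, 12.130531311035156), 86.98721313476562)
slot [(0.63, [279.3, 133.1], array([0.6401, 0.1755, 0.049 ]))]
base [(0.69, [280.5, 197.5], array([0.6373, 0.107 , 0.036 ]))]
pos [0.6386 0.1169 0.2287] t 14.5 w 0.0851 q6 0.13
 rotvec deg [-0.1  0.1 -0.1]  shift cm after turn [ 0.36 -0.08 16.67]  before turn [ 0.37 -0.07 16.67]
```

View pics/w6.png

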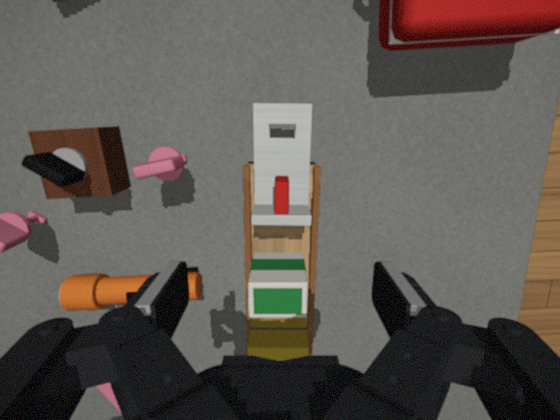

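Run:
```python
from h import *
c=optics.get_calibration("wrist")
im=cv2.imread("pics/w6.png")
L=at_z("wrist",[246.5,166],.046,c);Rr=at_z("wrist",[318,164],.046,c);print(L,Rr)
u=np.array([.059,.998,0]);e=(L+Rr)/2;print("base_slot",e-u*.038)
g=cv2.cvtColor(im,cv2.COLOR_BGR2GRAY)[110:150,262:304]
m=(g<150).astype(np.uint8);n,l,s,ce=cv2.connectedComponentsWithStats(m)
for i in range(1,n):
    if 60<s[i,4]<900: p=ce[i]+[262,110]; print(s[i],p,at_z("wrist",p,.049,c))
# wood-lip end rows
for col in (246,247,248,316,317,318): print(col,im[155:175,col].astype(int).tolist()[::3])
```

```text
[0.6053 0.1422 0.046 ] [0.6783 0.1398 0.046 ]
base_slot [0.639558 0.103076 0.046   ]
[  7  14  27  14 369] [281.89430894 130.39295393] [0.6434 0.1754 0.049 ]
246 [[115, 121, 118], [111, 115, 114], [114, 118, 117], [69, 94, 118], [53, 91, 135], [57, 93, 134], [63, 97, 137]]
247 [[112, 117, 116], [117, 122, 121], [114, 117, 118], [75, 102, 123], [62, 99, 138], [64, 99, 138], [57, 96, 138]]
248 [[115, 117, 119], [113, 117, 118], [100, 107, 106], [61, 92, 117], [58, 91, 134], [61, 94, 136], [56, 91, 133]]
316 [[109, 115, 113], [110, 117, 115], [109, 116, 116], [78, 95, 110], [59, 91, 127], [64, 100, 140], [63, 99, 139]]
317 [[114, 118, 118], [111, 114, 115], [114, 118, 117], [92, 110, 122], [54, 88, 125], [61, 93, 135], [57, 91, 134]]
318 [[114, 117, 119], [114, 117, 117], [113, 119, 117], [102, 117, 127], [51, 86, 124], [58, 95, 137], [55, 94, 137]]
```

Call:
{"op": "servo_tool", "data": {
  "increments": [
    [0.2,-0.05,3.4,0,0,0,-1],
    [0,0,3.6,0,0,0,-1],
    [0,0,3.6,0,0,0,-1],
    [0,0,3.5,0,0,0,-1],
    [0,0,2.5,0,0,0,-1]
  ]
}}

```text
clock: 15.0
position: [0.6372, 0.1181, 0.0607]
ee_rot: [-0.001, 0.729, 0.685, -0.001]
contact_force: [-0.8, -0.9, 0.7]
width: 0.0855
gripper_force: 0.0
```

Call:
{"op": "servo_tool", "data": {
  "increments": [
    [0,0,0,0,0,0,0],
    [0,0,0,0,0,0,1],
    [0,0,0,0,0,0,1],
    [0,0,0,0,0,0,1],
    [0,0,0,0,0,0,1]
  ],
  "squeeze": 40
}}

```text
clock: 15.5
position: [0.6391, 0.1198, 0.065]
ee_rot: [0.001, 0.728, 0.686, 0.001]
contact_force: [0.3, -0.7, 15.1]
width: 0.0135
gripper_force: 43.4
```

Call:
{"op": "servo_tool", "data": {
  "increments": [
    [0,0,0,0,0,0,1],
    [0,0,0,0,0,0,1],
    [-0.5,0,0,0,0,0,1],
    [-0.5,0,0,0,0,0,1],
    [-0.5,0,0,0,0,0,1]
  ]
}}

```text
clock: 16.0
position: [0.6382, 0.1057, 0.065]
ee_rot: [0.0, 0.728, 0.685, 0.001]
contact_force: [-0.9, 1.8, 6.0]
width: 0.0131
gripper_force: 41.5
```

Call:
{"op": "servo_tool", "data": {
  "increments": [
    [-0.7,0,-0.3,0,0,0,1],
    [-0.7,0,0,0,0,0,1],
    [-0.7,0,0,0,0,0,1],
    [-0.6,0,0,0,0,0,1],
    [-0.4,0,0,0,0,0,1]
  ]
}}

```text
clock: 16.5
position: [0.6359, 0.0732, 0.0652]
ee_rot: [-0.0, 0.728, 0.685, -0.0]
contact_force: [5.0, 2.0, -14.4]
width: 0.0133
gripper_force: 40.3
```

Call:
{"op": "servo_tool", "data": {
  "increments": [
    [-0.4,0,0,0,0,0,1],
    [-0.4,0,0,0,0,0,1],
    [-0.4,0,0,0,0,0,1],
    [-0.4,0,0,0,0,0,1],
    [-0.4,0,0,0,0,0,1]
  ]
}}

```text
clock: 17.0
position: [0.6346, 0.054, 0.0652]
ee_rot: [-0.001, 0.728, 0.685, 0.0]
contact_force: [4.9, 2.7, -14.7]
width: 0.0128
gripper_force: 40.3
```

Call:
{"op": "servo_tool", "data": {
  "increments": [
    [-0.1,0,0,0,0,0,1],
    [0,0,0,0,0,0,1],
    [0,0,0,0,0,0,1],
    [0,0,0,0,0,0,1],
    [0,0,0,0,0,0,1]
  ]
}}

```text
clock: 17.5
position: [0.6345, 0.0528, 0.0652]
ee_rot: [-0.0, 0.728, 0.685, -0.0]
contact_force: [4.6, 0.7, -14.0]
width: 0.0135
gripper_force: 40.3
```

Run:
```python
from h import *
im,c=wsnap("w7"); s=manip.get_state(); print(s["position"],s["contact_force"],s["clock"])
print("tri",[(l,[(round(x["p"],2),np.round(x["at"],1).tolist(),at_z("wrist",x["at"],z,c)) for x in finder.tip_of(l,"wrist")[:2]]) for l,z in (("stop_slot",.049),("base_slot",.036))])
cv2.imwrite("pics/c7.png",cv2.resize(cv2.imread("pics/w7.png")[60:360,180:380],None,fx=2,fy=2))
```

```text
[0.63449057 0.05277263 0.06517936] [  5.50577371   1.28372859 -14.44158013] 17.55
tri [('stop_slot', [(0.98, [282.6, 148.2], array([0.6388, 0.1096, 0.049 ]))]), ('base_slot', [(0.91, [280.4, 151.3], array([0.6376, 0.1068, 0.036 ]))])]
```

View pics/c7.png

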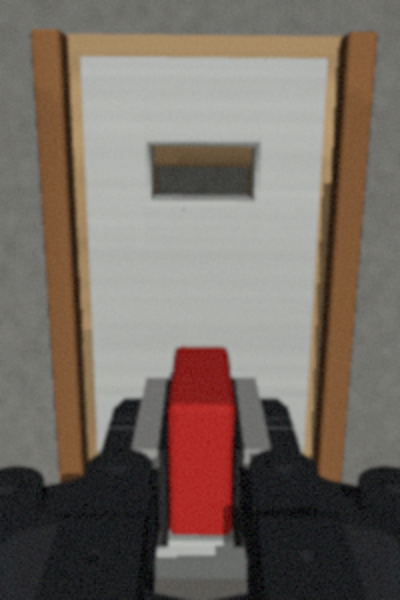

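Run:
```python
from h import *
c=optics.get_calibration("wrist")
im=cv2.imread("pics/w7.png").astype(int)
print(im[126:164,282].tolist())
for n,r,z in [("stop far",132,.049),("stop far",133.5,.049),("base far",142.5,.036),("stop near",159.5,.049),("base end",77.5,.036),("tongue end",88,.049)]: print(n,at_z("wrist",[282,r],z,c))
print("lip ends",at_z("wrist",[204,75],.046,c),at_z("wrist",[360,75.5],.046,c), at_z("wrist",[255.5,132],.049,c),at_z("wrist",[308.5,132],.049,c))
```

```text
[[177, 180, 179], [175, 180, 179], [176, 179, 176], [173, 177, 175], [159, 164, 161], [130, 130, 130], [103, 108, 112], [73, 88, 103], [66, 87, 107], [59, 88, 107], [58, 85, 105], [62, 84, 103], [56, 80, 99], [51, 74, 96], [56, 80, 97], [53, 71, 88], [56, 72, 84], [55, 63, 69], [63, 64, 68], [61, 66, 62], [59, 64, 63], [59, 62, 61], [60, 60, 61], [56, 57, 63], [60, 65, 65], [60, 67, 67], [56, 61, 62], [61, 65, 64], [57, 61, 61], [57, 58, 59], [68, 70, 68], [96, 99, 97], [118, 122, 119], [136, 139, 135], [162, 166, 164], [180, 185, 182], [181, 185, 183], [175, 178, 178]]
stop far [0.6389 0.1171 0.049 ]
stop far [0.6389 0.1165 0.049 ]
base far [0.6387 0.1113 0.036 ]
stop near [0.6382 0.1042 0.049 ]
base end [0.6405 0.1424 0.036 ]
tongue end [0.6401 0.1366 0.049 ]
lip ends [0.6047 0.1445 0.046 ] [0.6762 0.14   0.046 ] [0.6264 0.1179 0.049 ] [0.6514 0.1164 0.049 ]
```

The view through the tongue's slot at (282,146) shows wood at its far edge, so the stop is about 6 mm short. I'll move it in by 6 mm.

Call:
{"op": "servo_tool", "data": {
  "increments": [
    [-0.2,0,0,0,0,0,1],
    [-0.2,0,0,0,0,0,1],
    [-0.2,0,0,0,0,0,1],
    [0,0,0,0,0,0,1],
    [0,0,0,0,0,0,1]
  ]
}}

```text
clock: 18.15
position: [0.6341, 0.047, 0.0652]
ee_rot: [-0.0, 0.728, 0.685, -0.0]
contact_force: [4.9, 1.5, -15.0]
width: 0.0134
gripper_force: 40.3
```

Run:
```python
from h import *
im,c=wsnap("w8"); s=manip.get_state(); print(s["position"],s["contact_force"],s["clock"])
p=im.astype(int)[:,282]; d=p[:,0]-p[:,2]
print([(r,p[r].tolist()) for r in range(120,175,1) if d[r]>8 or abs(p[r].sum()-p[r-1].sum())>40])
```

```text
[0.63406783 0.04698968 0.0651528 ] [  4.15303897   1.98948045 -14.50899744] 18.2
[(131, [129, 133, 128]), (132, [100, 101, 99]), (133, [82, 82, 77]), (154, [68, 63, 59]), (155, [104, 87, 65]), (156, [128, 106, 80]), (157, [138, 124, 107]), (158, [135, 132, 123]), (160, [160, 163, 160]), (161, [180, 181, 178])]
```

Now the slots line up: no wood shows at the far edge and only the thin base wall at the near edge. Releasing, rising and heading to the screw.

Call:
{"op": "servo_tool", "data": {
  "increments": [
    [0,0,0.2,0,0,0,1],
    [0,0,0,0,0,0,0.5],
    [0,0,0,0,0,0,-0.5],
    [0,0,0,0,0,0,-1],
    [0,0,0,0,0,0,-1]
  ]
}}

```text
clock: 18.7
position: [0.6342, 0.0466, 0.0649]
ee_rot: [0.0, 0.728, 0.686, -0.0]
contact_force: [0.6, 0.8, -0.0]
width: 0.0642
gripper_force: 0.0
```

Call:
{"op": "servo_tool", "data": {
  "increments": [
    [0,0,-3,0,0,0,-1],
    [0,0,-4,0,0,0,-1],
    [0,0,-4,0,0,0,-1],
    [0,0,-4,0,0,0,-1],
    [0,0,0,0,0,0,-1]
  ]
}}

```text
clock: 19.2
position: [0.6376, 0.0467, 0.2215]
ee_rot: [0.005, 0.728, 0.686, 0.004]
contact_force: [-0.1, -0.2, 0.4]
width: 0.0855
gripper_force: 0.0
```

Run:
```python
from h import *
optics.get_image("top");optics.get_image("top")
im,c=wsnap("w9")
for n,col,z in [("green","green",.106),("yellow","yellow",.131),("blue","blue",.106),("rib","red",.085)]:
    try: print(n,quad(im,"wrist",col,[200,60,400,420],z,c))
    except Exception as e: print(n,e)
g=cv2.cvtColor(im,cv2.COLOR_RGB2GRAY); u,v=proj("wrist",[.6382,.1046,.049],c).astype(int); print(u,v)
m=(g[v-25:v+25,u-30:u+30]<140).astype(np.uint8);n,l,s,ce=cv2.connectedComponentsWithStats(m)
for i in range(1,n):
    if 60<s[i,4]<1200: p=ce[i]+[u-30,v-25]; print(s[i],p,at_z("wrist",p,.049,c))
plan([.428,.154,.23],45); plan([.428,.154,.23],-45)
snap("top","t9");t=cv2.imread("pics/t9.png")
cv2.imwrite("pics/c9.png",np.hstack([cv2.resize(cv2.imread("pics/w9.png"),(400,300)),cv2.resize(t[140:290,175:375],(400,300))]))
```

```text
green ((627.6472778320312, 1.6580734252929688), (25.490943908691406, 43.93656539916992), 86.2359848022461)
yellow ((626.802978515625, -26.199567794799805), (44.449283599853516, 56.04911422729492), 86.48214721679688)
blue ((624.6778564453125, -76.7048568725586), (12.23862361907959, 44.08272933959961), 86.42366790771484)
rib ((633.2490234375, 49.50445556640625), (34.6237678527832, 11.679681777954102), 86.75499725341797)
280 131
[ 16  18  28  15 387] [279.2377261  131.18604651] [0.6374 0.1053 0.049 ]
pos [0.6336 0.0468 0.2141] t 19.35 w 0.0857 q6 0.02
 rotvec deg [ -0.    0.  -48.4]  shift cm after turn [22.12 -6.96 -1.59]  before turn [  9.47 -21.17  -1.58]
pos [0.6336 0.0468 0.2141] t 19.35 w 0.0857 q6 0.02
 rotvec deg [-0.   0.  41.6]  shift cm after turn [ -6.96 -22.12  -1.59]  before turn [  9.47 -21.17  -1.58]
```

View pics/c9.png

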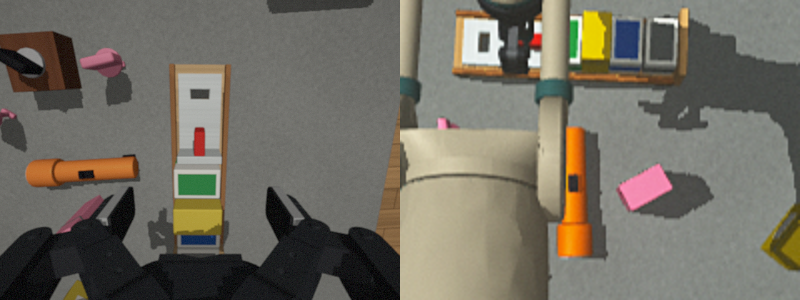

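The left view shows the row in order, with the stop against it and its slot at wrist pixel (279,131). On the right, the arm hides the screw from the top camera. All 10 pictures are used, so from here I work by numbers.

Call:
{"op": "servo_tool", "data": {
  "increments": [
    [1.2,-2.6,-0.4,0,0,0,-1],
    [1.2,-2.7,-0.4,0,0,0,-1],
    [1.2,-2.7,-0.4,0,0,0,-1],
    [1.2,-2.7,-0.4,0,0,0,-1],
    [1.2,-2.7,0,0,0,0,-1]
  ]
}}

```text
clock: 19.9
position: [0.5022, 0.1152, 0.2288]
ee_rot: [-0.001, 0.728, 0.686, -0.001]
contact_force: [1.0, 0.4, 1.0]
width: 0.0852
gripper_force: 0.0
```

Call:
{"op": "servo_tool", "data": {
  "increments": [
    [1.2,-2.7,0,0,0,0,-1],
    [1.2,-2.7,0,0,0,0,-1],
    [1.1,-2.4,0,0,0,0,-1],
    [0,0,0,0,0,-8,-1],
    [0,0,0,0,0,-8,-1]
  ]
}}

```text
clock: 20.4
position: [0.4263, 0.1546, 0.2288]
ee_rot: [-0.001, 0.623, 0.782, -0.001]
contact_force: [0.2, -0.1, 0.4]
width: 0.0855
gripper_force: 0.0
```

Call:
{"op": "servo_tool", "data": {
  "increments": [
    [0,0,0,0,0,-8,-1],
    [0,0,0,0,0,-8,-1],
    [0,0,0,0,0,-8,-1],
    [0,0,0,0,0,-8,-1],
    [0,0,0,0,0,0,-1]
  ]
}}

```text
clock: 20.9
position: [0.4272, 0.1542, 0.2287]
ee_rot: [-0.001, 0.386, 0.922, -0.001]
contact_force: [0.1, 0.8, 0.6]
width: 0.0856
gripper_force: 0.0
```

Run:
```python
from h import *
optics.get_image("top");optics.get_image("top")
im,c=wsnap("w10")
u,v=proj("wrist",[.428,.154,.084],c).astype(int); print("expected px",u,v, "collar px",proj("wrist",[.428,.154,.05],c))
for l,z in (("screw_collar",.044),("screw",.008),("block",0)): print(l,[(round(x["p"],2),np.round(x["at"],1).tolist(),at_z("wrist",x["at"],z,c)) for x in finder.tip_of(l,"wrist")[:3]])
for x in finder.silhouettes("block","wrist")[:2]: print("blk",x["p"],np.round(x["box"],1))
g=im.max(axis=2)
sub=g[v-60:v+60:3,u-75:u+75:3]
for r in sub: print("".join("#" if a<45 else "+" if a<75 else "." if a<110 else " " for a in r))
plan([.428,.154,.23],45)
```

```text
expected px 281 198 collar px [281.2 190.3]
screw_collar [(0.85, [180.1, 175.3], array([0.3427, 0.0908, 0.044 ])), (0.8, [340.8, 246.7], array([0.5212, 0.1535, 0.044 ])), (0.72, [281.9, 184.9], array([0.4254, 0.1577, 0.044 ]))]
screw [(0.92, [281.9, 178.8], array([0.4258, 0.1575, 0.008 ])), (0.8, [331.9, 233.7], array([0.517 , 0.1517, 0.008 ])), (0.6, [185.5, 167.7], array([0.3377, 0.0892, 0.008 ]))]
block [(0.61, [282.5, 176.3], array([0.4253, 0.159 , 0.    ]))]
blk 0.66 [282.2 185.8  92.1  95.7]
                        +..                       
                      .+....                      
                     .#......                     
                   ..+........                    
                  .++..........                   
                 .++............                  
                ..+..............                 
               .++................                
               .+..................               
              ++....................              
             +++........++...........             
            ++........####  ........
[... 898 characters left out ...]
 .+++.  ...                       
                  .+.    .                        
                                    .   .         
                                  ..+++..         
                               ...+..+++.         
                              .+++++++++..        
                             .++++++++++..        
  ...                       .+.++++++++...        
.+++.                      .+++++++++.+...        
++++.                      ..+++.++++++.          
.++.+.                       .++.++.++++          
pos [0.4282 0.1544 0.2301] t 21.25 w 0.0853 q6 -0.58
 rotvec deg [-0.  -0.  -0.5]  shift cm after turn [-0.02 -0.04  0.01]  before turn [-0.02 -0.04  0.01]
```

Run:
```python
from h import *
im=cv2.imread("pics/w10.png"); c=optics.get_calibration("wrist"); s=manip.get_state();T=rot(s).as_matrix();o=s["position"]
g=im.max(axis=2); k=np.zeros_like(g); k[168:220,262:295]=(g[168:220,262:295]<50)*255
cn=max(cv2.findContours(k,0,1)[0],key=cv2.contourArea); print(cv2.minAreaRect(cn))
for r in range(170,216,4):
    x=np.where(k[r]>0)[0]
    if len(x): 
        a,b=[(T.T@(at_z("wrist",[q,r],.084,c)-o))[:2]*1000 for q in (x.min()-.5,x.max()+.5)]; print(r,x.min(),x.max(),a.round(1),b.round(1))
```

```text
((279.5644226074219, 190.93490600585938), (45.24689865112305, 13.445840835571289), 81.57302856445312)
170 273 281 [25.8 -7.5] [25.8  0.6]
174 272 282 [22.1 -8.5] [22.1  1.5]
178 271 283 [18.4 -9.4] [18.4  2.5]
182 272 283 [14.7 -8.5] [14.7  2.5]
186 273 284 [10.9 -7.7] [10.9  3.4]
190 274 285 [ 7.2 -6.7] [7.1 4.3]
194 262 286 [  3.3 -17.9] [3.4 5.3]
198 275 286 [-0.5 -5.9] [-0.4  5.3]
202 276 288 [-4.3 -5. ] [-4.4  7.2]
206 275 288 [-8.2 -5.9] [-8.2  7.2]
210 272 288 [-12.1  -8.7] [-12.2   7.2]
```

Call:
{"op": "servo_tool", "data": {
  "increments": [
    [0.55,-0.06,0,0,0,0,-1],
    [0,0,1.2,0,0,-4.8,-1],
    [0,0,1.3,0,0,-4.8,-1],
    [0,0,1.5,0,0,0,-1],
    [0,0,0,0,0,0,-1]
  ]
}}

```text
clock: 21.75
position: [0.4222, 0.1579, 0.1887]
ee_rot: [-0.002, 0.308, 0.951, -0.001]
contact_force: [-0.7, 0.2, 0.6]
width: 0.0855
gripper_force: 0.0
```

Run:
```python
from h import *
optics.get_image("top");optics.get_image("top");optics.get_image("top")
im,c=wsnap("w11"); s=manip.get_state();T=rot(s).as_matrix();o=s["position"]; print(o)
tl=lambda p,z:((T.T@(at_z("wrist",p,z,c)-o))[:2]*1000).round(1)
print("TCP axis px at z.084,.05:",proj("wrist",[o[0],o[1],.084],c),proj("wrist",[o[0],o[1],.05],c))
for l,z in (("screw_collar",.044),("screw",.008),("block",0)): print(l,[(round(x["p"],2),np.round(x["at"],1).tolist(),tl(x["at"],z)) for x in finder.tip_of(l,"wrist")[:3]])
u,v=proj("wrist",[o[0],o[1],.05],c).astype(int)
g=im.max(axis=2); sub=g[v-90:v+90:4,u-90:u+90:3]
print(u,v)
for r in sub: print("".join("#" if a<45 else "+" if a<75 else "." if a<110 else " " for a in r))
```

```text
[0.42444529 0.15813255 0.19104779]
TCP axis px at z.084,.05: [281.  209.7] [280.9 199.1]
screw_collar [(0.59, [169.5, 168.2], array([  27.6, -101.3])), (0.58, [331.8, 275.0], array([-80.4,  51.2])), (0.57, [278.5, 199.4], array([-1.7, -2.3]))]
screw [(0.9, [326.1, 257.5], array([-78.1,  50.5])), (0.88, [181.6, 158.5], array([  31.9, -100.8])), (0.71, [282.6, 190.6], array([-1.5,  1.8]))]
block [(0.61, [279.9, 189.3], array([-2., -1.]))]
280 199
                                                            
                                                            
                                                            
                                                            
                                                            
                                                            
                                                            
                                                            
                                                            
                              ..#.                          
                            .+#+...      
[... 1371 characters left out ...]
+          .     .....                             
 ....+++.+.                ..                               
..++..++.                                                   
...+.+.+.                            ...   .                
++.+.+++.                       ...+++++++.                 
+..++.+                       .+++..+.++++++.               
++..                        .++++++..+++++...               
.                           .+.++++++.++++...               
                             .+.+++++++++....               
                               +.+++.++++. ..               
                                .++++++..  .                
                                  .+..
```

The wing now lies along the tool's x axis and is centred to about 1 mm. Descending and gripping.

Call:
{"op": "servo_tool", "data": {
  "increments": [
    [0,-0.03,2.8,0,0,0,-1],
    [0,0,2.8,0,0,0,-1],
    [0,0,2.8,0,0,0,-1],
    [0,0,2.5,0,0,0,-1],
    [0,0,1.8,0,0,0,-1]
  ]
}}

```text
clock: 22.6
position: [0.4234, 0.1576, 0.0622]
ee_rot: [-0.0, 0.308, 0.951, -0.0]
contact_force: [-0.5, -0.0, -0.5]
width: 0.0856
gripper_force: 0.0
```

Call:
{"op": "servo_tool", "data": {
  "increments": [
    [0,0,0,0,0,0,0],
    [0,0,0,0,0,0,0.6],
    [0,0,0,0,0,0,1],
    [0,0,0,0,0,0,1],
    [0,0,0,0,0,0,1]
  ],
  "squeeze": 40
}}

```text
clock: 23.1
position: [0.4244, 0.1578, 0.0641]
ee_rot: [0.001, 0.308, 0.952, 0.0]
contact_force: [-2.0, -1.9, 1.3]
width: 0.0118
gripper_force: 0.4
```

Call:
{"op": "servo_tool", "data": {
  "increments": [
    [0,0,0,0,0,0,1],
    [0,0,0,0,0,0,1],
    [0,0,0,0,0,0,1],
    [0,0,-0.5,0,0,0,1],
    [0,0,-1,0,0,0,1]
  ]
}}

```text
clock: 23.6
position: [0.4229, 0.1575, 0.0782]
ee_rot: [-0.001, 0.308, 0.951, -0.001]
contact_force: [0.0, -0.6, -0.8]
width: 0.0115
gripper_force: 39.0
```

Call:
{"op": "servo_tool", "data": {
  "increments": [
    [0,0,-2.4,0,0,0,1],
    [0,0,-2.5,0,0,0,1],
    [0,0,-2.5,0,0,0,1],
    [0,0,-2.5,0,0,0,1],
    [0,0,-2.2,0,0,0,1]
  ]
}}

```text
clock: 24.1
position: [0.4237, 0.1577, 0.2011]
ee_rot: [0.001, 0.308, 0.952, 0.0]
contact_force: [0.0, 0.3, -0.6]
width: 0.0109
gripper_force: 39.0
```

Run:
```python
from h import *
optics.get_image("top");optics.get_image("top")
im,c=wsnap("w12"); s=manip.get_state();T=rot(s).as_matrix();o=s["position"]
for l,z in (("screw_collar",-.0201),("screw",-.0561)):print(l,[(round(x["p"],2),np.round(x["at"],1).tolist(),((T.T@(at_z("wrist",x["at"],o[2]+z,c)-o))[:2]*1000).round(1)) for x in finder.tip_of(l,"wrist")[:3]], "axis px",proj("wrist",o+[0,0,z],c))
a=s["position"]
plan([.638,.1047,.20],86.6)
u,v=proj("wrist",o+[0,0,-.0201],c).astype(int)
g=im.max(axis=2)
for r in g[v-70:v+60:4,u-81:u+81:3]: print("".join("#" if a<45 else "+" if a<75 else "." if a<130 else " " for a in r))
print(u,v)
```

```text
screw_collar [(0.88, [169.2, 161.3], array([ 49.7, -55.3])), (0.85, [326.9, 267.0], array([-9.1, 26.3])), (0.77, [281.6, 257.3], array([-3.1,  1.2]))] axis px [279.4 252. ]
screw [(0.91, [284.2, 237.0], array([-5.5,  3.1])), (0.87, [321.2, 249.1], array([-14.2,  28.1])), (0.82, [182.9, 156.7], array([ 47.6, -59.3]))] axis px [279.2 229.1]
pos [0.423  0.1575 0.1986] t 24.35 w 0.0111 q6 -0.74
 rotvec deg [ -0.   -0.1 -32.4]  shift cm after turn [-21.78  -4.    -0.14]  before turn [-20.53   8.31  -0.17]
        ...+............................              
      ...................................         .   
     ..........................+..........            
      ..................++...+++...........           
       .................++++#+++...........           
        .................++++#+.............          
         .................................            
          ..............................              
..         ...........................                
...         ........................  .               
...          .............    ....          
[... 528 characters left out ...]
###########....+###.        .   
             .####....###########....+####            
             .####....###########+....##+#            
             ####+....###+########....++++            
            .####.....############....+####           
            +####.....############....+####           
            ######+   +###########..+######+          
          +#########. ############.##########         
.  .     .####+++####+############+####+++####        
##      .#####################################+.     +
##. .##############+##############################++.#
######################################################
######################################################
279 252
```

Run:
```python
from h import *
im=cv2.imread("pics/w12.png"); c=optics.get_calibration("wrist"); s=manip.get_state();T=rot(s).as_matrix();o=s["position"]
pt=lambda x,y,z: proj("wrist",o+T@np.array([x,y,-z]),c)
print("bar front bot/top",pt(.01,0,-.0561),pt(.01,0,-.0491),"collar front",pt(.018,0,-.0201),pt(.018,0,-.0141),"wing front bot/top",pt(.02,0,-.0141),pt(.02,0,.0199),"collar side",pt(0,.018,-.0141),pt(0,-.018,-.0141), "rear collar",pt(-.018,.0,-.0201))
for col in (276,280,284): print(col,[(r,int(im[r,col].max())) for r in range(200,250,2)])
for r in (236,244,252,258): print(r,[(q,int(im[r,q].max())) for q in range(246,316,3)])
```

```text
bar front bot/top [281.2 217.1] [281.2 220.6] collar front [281.5 223.7] [281.5 227.6] wing front bot/top [281.5 223.9] [281.9 251.6] collar side [315.7 259.9] [247.2 259.9] rear collar [281.4 284.5]
276 [(200, 48), (202, 66), (204, 72), (206, 85), (208, 108), (210, 108), (212, 105), (214, 106), (216, 107), (218, 112), (220, 95), (222, 140), (224, 169), (226, 157), (228, 83), (230, 20), (232, 19), (234, 24), (236, 20), (238, 24), (240, 32), (242, 22), (244, 22), (246, 23), (248, 23)]
280 [(200, 51), (202, 45), (204, 61), (206, 72), (208, 105), (210, 107), (212, 111), (214, 109), (216, 108), (218, 107), (220, 105), (222, 148), (224, 173), (226, 170), (228, 82), (230, 0), (232, 32), (234, 6), (236, 23), (238, 22), (240, 5), (242, 19), (244, 17), (246, 27), (248, 23)]
284 [(200, 47), (202, 45), (204, 57), (206, 88), (208, 108), (210, 110), (212, 107), (214, 107), (216, 110), (218, 103), (220, 111), (222, 150), (224, 179), (226, 172), (228, 92), (230, 18), (232, 15), (234, 16), (236, 25), (238, 19), (240, 27), (242, 25), (244, 29), (246, 23), (248, 27)]
236 [(246, 139), (249, 115), (252,
[... 383 characters left out ...]
79, 21), (282, 25), (285, 22), (288, 18), (291, 13), (294, 167), (297, 173), (300, 171), (303, 173), (306, 176), (309, 149), (312, 136), (315, 135)]
252 [(246, 139), (249, 104), (252, 109), (255, 83), (258, 81), (261, 77), (264, 70), (267, 13), (270, 6), (273, 23), (276, 28), (279, 32), (282, 27), (285, 25), (288, 26), (291, 34), (294, 31), (297, 102), (300, 110), (303, 104), (306, 146), (309, 176), (312, 151), (315, 83)]
258 [(246, 103), (249, 93), (252, 93), (255, 80), (258, 80), (261, 77), (264, 58), (267, 23), (270, 23), (273, 23), (276, 41), (279, 30), (282, 27), (285, 38), (288, 38), (291, 43), (294, 16), (297, 99), (300, 106), (303, 104), (306, 111), (309, 155), (312, 156), (315, 96)]
```

Call:
{"op": "servo_tool", "data": {
  "increments": [
    [0,0,0,0,0,-8.1,1],
    [0,0,0,0,0,-8.1,1],
    [0,0,0,0,0,-8.1,1],
    [0,0,0,0,0,-8.1,1],
    [-2,-0.3,0,0,0,0,1]
  ]
}}

```text
clock: 24.85
position: [0.4401, 0.1535, 0.1975]
ee_rot: [-0.003, 0.028, 1.0, -0.0]
contact_force: [0.6, 0.4, -0.7]
width: 0.0114
gripper_force: 39.0
```

Call:
{"op": "servo_tool", "data": {
  "increments": [
    [-2.8,-0.5,0,0,0,0,1],
    [-2.8,-0.5,0,0,0,0,1],
    [-2.8,-0.5,0,0,0,0,1],
    [-2.8,-0.5,0,0,0,0,1],
    [-2.8,-0.5,0,0,0,0,1]
  ]
}}

```text
clock: 25.35
position: [0.5818, 0.1197, 0.197]
ee_rot: [-0.002, 0.03, 1.0, -0.0]
contact_force: [0.9, 0.1, -0.1]
width: 0.0116
gripper_force: 39.0
```

Call:
{"op": "servo_tool", "data": {
  "increments": [
    [-2.8,-0.5,0,0,0,0,1],
    [-2.5,-0.5,0,0,0,0,1],
    [0,0,0,0,0,0,1],
    [0,0,0,0,0,0,1],
    [0,0,0,0,0,0,1]
  ]
}}

```text
clock: 25.85
position: [0.6326, 0.1072, 0.198]
ee_rot: [-0.002, 0.03, 1.0, -0.0]
contact_force: [-0.4, 0.7, -0.7]
width: 0.0114
gripper_force: 39.0
```

Run:
```python
from h import *
im,c=wsnap("w13"); s=manip.get_state()
plan([.6353,.105,.12],86.6)
print("slot",[(l,round(x["p"],2),np.round(x["at"],1).tolist(),at_z("wrist",x["at"],z,c)) for l,z in (("stop_slot",.049),("base_slot",.036)) for x in finder.tip_of(l,"wrist")[:2]])
u,v=proj("wrist",[.638,.1047,.049],c).astype(int); print(u,v)
print("corners pred",[proj("wrist",[.638+a,.1047+b,.049],c).tolist() for a,b in ((-.0125,-.0065),(-.0125,.0065),(.0125,-.0065),(.0125,.0065))])
g=im.max(axis=2)
for r in g[v-50:v+50:3,u-60:u+60:2]: print("".join("#" if a<45 else "+" if a<75 else "." if a<130 else " " for a in r))
```

```text
pos [0.6327 0.1073 0.1985] t 25.9 w 0.0116 q6 -1.45
 rotvec deg [-0.  -0.1 -0. ]  shift cm after turn [-0.27 -0.21  7.85]  before turn [-0.29 -0.21  7.85]
slot [('stop_slot', 0.84, [278.7, 203.3], array([0.6378, 0.105 , 0.049 ])), ('base_slot', 0.95, [276.8, 199.0], array([0.6368, 0.1031, 0.036 ]))]
278 203
corners pred [[270.7, 191.1], [284.6, 190.2], [272.5, 216.5], [286.0, 215.7]]
.........................................                   
................................................            
........................+...........+..............         
                                                            
                                                            
                                                            
...................................                         
                                                            
                                                            
                                                            
                                                            
                                          
[... 644 characters left out ...]
                                             
                             ... .                          
                             .                              
                            ++......                        
                        ..###########..                     
...............+...++.....###########   ....+.+...          
                   ......+###########.     .                
                  .......+###########.      .               
                .........############+                      
                .........#############           .          
               .........+#############+.....        .       
               ........+###############+....
```

Run:
```python
from h import *
im=cv2.imread("pics/w13.png").astype(float).max(axis=2); c=optics.get_calibration("wrist"); s=manip.get_state();T=rot(s).as_matrix();o=s["position"]
def edges(r,a,b,thr):
    p=im[r-1:r+2].mean(axis=0); x=[i+(p[i]-thr)/(p[i]-p[i+1]) for i in range(a,b) if (p[i]-thr)*(p[i+1]-thr)<0]; return np.round(x,1)
for r in (198,203,208): print("slot",r,edges(r,262,298,120))
for r in (234,238,242,246,250): print("wing",r,edges(r,255,305,60))
for z in (.0199,-.0141): 
    for x in (.0175,): print("pred wing front centre", z,proj("wrist",o+T@np.array([x,0,-z]),c))
cc=[i for i in range(180,232)]; print([(r,int(im[r,278:283].mean())) for r in range(184,232,2)])
print(proj("wrist",[o[0],o[1],.049],c), "slot px per mm y", proj("wrist",[.638,.1057,.049],c)-proj("wrist",[.638,.1047,.049],c))
print([proj("wrist",[.6378+a,.1060,.049],c).tolist() for a in (-.0125,0,.0125)])
```

```text
slot 198 [272.6 285. ]
slot 203 [272.6 285. ]
slot 208 [272.6 285. ]
wing 234 [268.6 290.7]
wing 238 [268.  291.3]
wing 242 [267.6 291.8]
wing 246 [267.3 292.4]
wing 250 [265.  295.2]
pred wing front centre 0.0199 [281.7 258.3]
pred wing front centre -0.0141 [281.3 229.3]
[(184, 205), (186, 206), (188, 206), (190, 171), (192, 78), (194, 78), (196, 77), (198, 79), (200, 80), (202, 84), (204, 79), (206, 79), (208, 79), (210, 92), (212, 102), (214, 99), (216, 158), (218, 202), (220, 119), (222, 128), (224, 172), (226, 169), (228, 80), (230, 14)]
[280.7 197.1] slot px per mm y [1.1 0. ]
[[278.8, 189.1], [279.6, 201.9], [280.4, 214.5]]
```

Call:
{"op": "servo_tool", "data": {
  "increments": [
    [-0.19,-0.03,1.5,0,0,0,1],
    [-0.19,-0.03,2,0,0,0,1],
    [0,0,2,0,0,0,1],
    [0,0,2,0,0,0,1],
    [0,0,1,0,0,0,1]
  ]
}}

```text
clock: 26.5
position: [0.6363, 0.1064, 0.1128]
ee_rot: [-0.001, 0.03, 1.0, -0.0]
contact_force: [-0.0, 0.1, -1.0]
width: 0.0111
gripper_force: 39.1
```

Call:
{"op": "servo_tool", "data": {
  "increments": [
    [0,0,0,0,0,0,1],
    [0,0,0.5,0,0,0,1],
    [0,0,0.4,0,0,0,1],
    [0,0,0.4,0,0,0,1],
    [0,0,0.2,0,0,0,1]
  ]
}}

```text
clock: 27.0
position: [0.6379, 0.1062, 0.0992]
ee_rot: [0.0, 0.03, 1.0, -0.0]
contact_force: [-0.1, 0.4, -1.2]
width: 0.011
gripper_force: 39.0
```

Call:
{"op": "servo_tool", "data": {
  "increments": [
    [0,0,0.4,0,0,0,1],
    [0,0,0.4,0,0,0,1],
    [0,0,0.4,0,0,0,1],
    [0,0,0.3,0,0,0,1],
    [0,0,0,0,0,0,1]
  ]
}}

```text
clock: 27.5
position: [0.6374, 0.1061, 0.0836]
ee_rot: [-0.001, 0.03, 1.0, -0.0]
contact_force: [-0.2, -0.2, -1.6]
width: 0.0115
gripper_force: 39.0
```

Call:
{"op": "servo_tool", "data": {
  "increments": [
    [0,0,0.4,0,0,0,1],
    [0,0,0.4,0,0,0,1],
    [0,0,0.4,0,0,0,1],
    [0,0,0,0,0,0,1],
    [0,0,0,0,0,0,1]
  ]
}}

```text
clock: 28.0
position: [0.6378, 0.1062, 0.0721]
ee_rot: [-0.0, 0.03, 1.0, -0.0]
contact_force: [0.7, 0.3, -1.6]
width: 0.0115
gripper_force: 39.0
```

Free all the way down. 3 mm left to seat the collar.

Call:
{"op": "servo_tool", "data": {
  "increments": [
    [0,0,0.15,0,0,0,1],
    [0,0,0.1,0,0,0,1],
    [0,0,0.05,0,0,0,1],
    [0,0,0,0,0,0,1],
    [0,0,0,0,0,0,1]
  ]
}}

```text
clock: 28.5
position: [0.6379, 0.1062, 0.0693]
ee_rot: [0.0, 0.03, 1.0, -0.0]
contact_force: [-0.6, 0.9, -1.6]
width: 0.0115
gripper_force: 39.2
```

Run:
```python
from h import *
s=manip.get_state(); print(s["position"],s["contact_force"],s["moment"])
im,c=wsnap("w14"); T=rot(s).as_matrix();o=s["position"]
for l,z in (("screw_collar",-.0201),("stop_rib",.0157),("stop_slot",-.02)): print(l,[(round(x["p"],2),np.round(x["at"],1).tolist(),at_z("wrist",x["at"],o[2]+z,c)) for x in finder.tip_of(l,"wrist")[:3]])
```

```text
[0.63791514 0.10618305 0.06932512] [-0.56328855  0.87367747 -1.60879243] [ 0.03319986 -0.03329542  0.01591687]
screw_collar [(0.85, [281.5, 257.0], array([0.6387, 0.1063, 0.0492])), (0.71, [360.6, 16.2], array([0.5254, 0.1477, 0.0492]))]
stop_rib [(0.72, [140.8, 292.3], array([0.6349, 0.0451, 0.085 ]))]
stop_slot []
```

Collar seated, with TCP z at 0.0693. Now the quarter turn about the screw's own axis.

Call:
{"op": "servo_tool", "data": {
  "increments": [
    [0,0.033,0,0,0,8.2,1],
    [0,0.033,0,0,0,8.2,1],
    [0,0.033,0,0,0,8.2,1],
    [0,0.033,0,0,0,8.2,1],
    [0,0.033,0,0,0,8.2,1]
  ]
}}

```text
clock: 29.2
position: [0.6385, 0.1077, 0.0693]
ee_rot: [0.0, 0.381, 0.925, -0.0]
contact_force: [0.7, 0.7, -1.9]
width: 0.0114
gripper_force: 39.0
```

Call:
{"op": "servo_tool", "data": {
  "increments": [
    [0,0.033,0,0,0,8.2,1],
    [0,0.033,0,0,0,8.2,1],
    [0,0.033,0,0,0,8.2,1],
    [0,0.033,0,0,0,8.2,1],
    [0,0.033,0,0,0,8.2,1]
  ]
}}

```text
clock: 29.7
position: [0.6399, 0.1085, 0.0693]
ee_rot: [0.0, 0.681, 0.733, -0.0]
contact_force: [-0.1, 0.1, -0.1]
width: 0.0113
gripper_force: 39.0
```

Call:
{"op": "servo_tool", "data": {
  "increments": [
    [0,0.033,0,0,0,8.1,1],
    [0,0,0,0,0,0,1],
    [0,0,0,0,0,0,1],
    [0,0,0,0,0,0,1],
    [0,0,0,0,0,0,1]
  ]
}}

```text
clock: 30.2
position: [0.6402, 0.1085, 0.0693]
ee_rot: [0.0, 0.728, 0.685, 0.0]
contact_force: [0.0, 0.3, -1.3]
width: 0.0116
gripper_force: 39.0
```

Run:
```python
from h import *
s=manip.get_state(); plan([.638,.1085,.0693],-3.4); print(s["contact_force"],s["moment"],s["gripper_force"])
```

```text
pos [0.6402 0.1085 0.0693] t 30.2 w 0.0116 q6 0.12
 rotvec deg [ 0.   0.  -0.1]  shift cm after turn [-0.01 -0.22  0.  ]  before turn [-0.01 -0.22  0.  ]
[ 0.02591267  0.3328919  -1.32329194] [-0.03202301  0.03699048 -0.02064037] 39.037343859672546
```

Call:
{"op": "servo_tool", "data": {
  "increments": [
    [0,0,0,0,0,0,0.6],
    [0,0,0,0,0,0,0],
    [0,0,0,0,0,0,-1],
    [0,0,0,0,0,0,-1],
    [0,0,0,0,0,0,-1]
  ]
}}

```text
clock: 30.7
position: [0.6402, 0.1085, 0.0693]
ee_rot: [0.0, 0.729, 0.685, -0.0]
contact_force: [-0.3, 0.4, 0.4]
width: 0.0747
gripper_force: 0.0
```

Call:
{"op": "servo_tool", "data": {
  "increments": [
    [0,0,-2,0,0,0,-1],
    [0,0,-3,0,0,0,-1],
    [0,0,-3.5,0,0,0,-1],
    [0,0,-3.5,0,0,0,-1],
    [0,0,-3,0,0,0,-1]
  ]
}}

```text
clock: 31.2
position: [0.6404, 0.1085, 0.2214]
ee_rot: [0.001, 0.729, 0.685, 0.001]
contact_force: [0.4, 0.5, -0.7]
width: 0.0852
gripper_force: 0.0
```

Run:
```python
from h import *
optics.get_image("top");optics.get_image("top");optics.get_image("top")
im,c=wsnap("w15"); s=manip.get_state(); o=s["position"]; print(o)
for l,z in (("screw_collar",.049),("screw",.013),("stop_rib",.085),("stop_slot",.049)): print(l,[(round(x["p"],2),np.round(x["at"],1).tolist(),at_z("wrist",x["at"],z,c)) for x in finder.tip_of(l,"wrist")[:3]])
for n,col,z in [("green","green",.106),("rib","red",.085)]:
    try: print(n,quad(im,"wrist",col,[200,60,400,420],z,c))
    except Exception as e: print(n,e)
u,v=proj("wrist",[.638,.1062,.085],c).astype(int); print(u,v)
for r in im.max(axis=2)[v-60:v+60:4,u-60:u+60:3]: print("".join("#" if a<45 else "+" if a<75 else "." if a<130 else " " for a in r))
for l,p0 in (("tin",1),("flashlight",1),("pills",1),("mug",1),("tape",1)): print(l,[np.round(x["at"],1).tolist() for x in finder.tip_of(l,"top")[:1]])
```

```text
[0.64030026 0.10853302 0.21997547]
screw_collar [(0.84, [2.8, 222.4], array([0.3524, 0.0929, 0.049 ])), (0.61, [159.1, 156.4], array([0.5259, 0.1503, 0.049 ])), (0.6, [278.6, 190.1], array([0.6407, 0.1092, 0.049 ]))]
screw [(0.95, [168.5, 148.2], array([0.5237, 0.155 , 0.013 ])), (0.67, [25.1, 209.2], array([0.3487, 0.0969, 0.013 ])), (0.57, [277.4, 186.5], array([0.6392, 0.1052, 0.013 ]))]
stop_rib [(0.76, [273.9, 266.1], array([0.632 , 0.0429, 0.085 ]))]
stop_slot [(0.81, [276.6, 196.2], array([0.6383, 0.1029, 0.049 ]))]
green ((627.6481323242188, 1.5211772918701172), (25.081308364868164, 43.49672317504883), 86.23597717285156)
rib ((633.6068725585938, 52.47402572631836), (40.70439529418945, 11.720779418945312), 86.34783935546875)
275 202
........................................
........................................
........................................
........................................
........ .                        ......
........ .                     .  ......
........ .                     .  ......
........ .                     .. ......
..........            
[... 294 characters left out ...]
  . .......
........ .         ####.       .........
.........         .####.       .........
......... .        ####        . .......
.........          ####        . .......
......... .        .+++        . .......
......... .        ...         . .......
......... .        ...         . .......
......... .                   .  .......
......... .                   .. .......
......... .       .           .  .......
...........       .           .  .......
......... .                   .  .......
...........                   .  .......
......... .                   . ........
tin [[110.8, 242.6]]
flashlight [[262.8, 242.1]]
pills [[219.3, 162.8]]
mug [[434.9, 214.7]]
tape [[106.6, 192.4]]
```

Wing along the row, screw centred and upright, row in place and gripper clear. Handing in.

```bash
python3 -c "
from h import *
print(manip.sign_off())"
```

```text
the job is handed in; nothing more can be done
None
```

I handed the job in at about 31 s of the 69 s allowed; no verdict came back. By my last measurements, the case stands between the blue and green boxes, the stop is slid in with its slot over the base slot, and the screw is seated with its wing along the row.

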